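# Slide the griddle's grease tray home until its catch clicks

### The arm

A 6-joint arm with a two-finger parallel gripper is mounted at the origin on the work surface. World frame = base frame: x ahead of the robot, y to its left, z up, the work surface at z = 0. Lengths are in mm, angles in rad, forces in N, time in s.
With the tool pointing down it reaches from about 275 to 1000 mm from the base axis. Payload 8.4 kg.
Tool frame: the origin (TCP) lies at the very end of the fingers, on their centre line; the grasp point (between the pads) lies 19 mm behind it (r.pinch_z is the distance from the TCP to the grasp point, in mm); z points along the fingers, y is the direction in which the jaws open and shut (so a half turn about z gives the same grasp; the last joint's range is limited). The gripper opens to 85 mm and grips with 20 to 120 N. Pads are 22 mm wide; open, the fingers measure 114 mm over their backs; the gripper's body (76 mm by 85 mm) begins 54 mm behind the grasp point. The pads swing forward as they close: fully open they stand 13 mm farther back than shut.
Start: joints at [1.244, 0.353, 1.633, -0, 1.155, -0.002], TCP at [199.448, 592.324, 201.681] pointing down, gripper open.
Joint ranges: [-2.63, 2.63], [-0.92, 2.1], [0.06, 2.66], [-1.3, 4.44], [0, 2.69], [-3.02, 3.02]. Speed limits (rad/s): [2.22, 2.22, 2.79, 3.14, 3.14, 3.14].

### API

Orientations are given as [roll, pitch, yaw] about the fixed x, y, z axes, in that order (R = Rz(yaw) Ry(pitch) Rx(roll)).
In Python, from rig import r, optics gives the robot as it stands.
- The arm moves only by the shell command python3 -m creep 'ROWS' [FORCE]. ROWS is JSON, a list of rows, each an object with "dp": the shift along the tool's x, y, z in mm, a list of three; "angular": the turn, a rotation vector about the tool's x, y, z in rad, a list of three; "fingers": the finger opening in mm, from 0 to 85.4. In form: [{"dp": [dx, dy, dz], "angular": [wx, wy, wz], "fingers": fingers}, ...]. A call has 1 to 5 rows; each row is the pose to reach, as a shift and turn from the pose commanded when the call began, along the tool's axes at that moment; what a row does not reach only later rows make up. A row lasts 1/12 s, in which the tool goes at most 41.7 mm and 7.16 degrees, less where a joint would pass 70% of its speed; a pose out of reach is approached as far as the arm can. A call with a gripper value outside its range is refused whole. The fingers move at their own pace and stop on an object; FORCE is the grip in N (left out, the last holds). Time passes only in rows, so rows that repeat a pose let the fingers close. It gives the time, the measured TCP pose, the force and the opening at its end, in the units of the state.
- r.sense(): the state, without advancing time (a new reading comes with each control period).
- optics.grab_frame(name): name is "side" or "top" or "wrist"; returns the picture (480x640x3 uint8, blue, green, red); there is no depth.
- optics.camera_params(name): a dict with "fx", "fy", "cx", "cy" (pixels), "eye" and "rotation" of the camera in the world; the wrist camera has in their place "T_tool_cam" (4x4, takes a point from camera to tool coordinates, whose origin is the TCP and whose axes are the flange's). Camera axes: x right, y up, looking along -z (the intrinsics and any distortion apply to the point x, -y, -z); pixel columns grow to the right and rows downward; lengths in mm; the calibration is good to about 2 mm. A picture is of the moment at which its call begins: read the wrist's pose just before it. camera_params takes no time and is no camera call.
- r.sign_off(): hands the job in, once; it reports no verdict.
The state is a dict: "clock": time; "qpos": joint angles; "qvel": joint speeds; "joint_efforts": joint torques, N m; "eef_pos": TCP position; "tcp_rot": TCP orientation; "contact_force": force on the tool from outside, world axes, zero at the start; "wrist_torque": the same for the moment, N m; "opening": opening from 0.0 (shut) to 1.0 (fully open).
Only numpy, scipy, OpenCV 4.12 (cv2) and the standard library are available. Lean on these libraries where they do the work, as an engineer would, in place of code of your own. Each camera call takes 0.05 s, during which the arm holds its last target.

### The job

The washed grease tray lies on the counter: put it back into the slot at the front of the table-top griddle and push it all the way in by its handle until the sprung catch has snapped down in front of the tray's front plate and holds it. Push gently: stop soon after the click, because forcing it bends the catch bracket. Leave everything else on the counter where it stands.

Things in the scene. Friction and masses are not known exactly. Their poses are not given: they have to be found in the camera images.
- griddle: Fixed griddle, 360 wide (y), 280 deep (x), 94 high (137 with the splash guard at its far side): black cast-iron plate on a steel housing; its front, with two black knobs and the tray slot in its middle, faces the robot. Origin: on the counter, at the middle of the slot's mouth, in the plane of the front. x = the way the tray goes in, y left. The catch tooth hangs to 53 above the counter.
- slot_mouth (a point): Middle of the slot's mouth, on the slot's steel floor, 12 above the counter; axes as the griddle. Mouth 80 wide, narrowing over 30 mm to a channel 63 wide; roof 34 above its floor. The floor also sticks out of the front as a slide 44 wide and 85 long (x = -85 to 0): a tray pushed in with its centre past x = -50 lies level on it without being held.
- catch_mount: Fixed ledge over the slot, 82 above the counter (origin). It carries the catch bracket, a steel face plate 120 wide with two rubber bumpers. The bracket's screws sit in slots, so where the tray clicks in is not known beforehand: its centre then 46 to 60 mm inside the mouth (x), its front plate's outer face at x = -25 to -11. Over 20 N of push on the bracket or catch bends it.
- catch (a joint): Sprung steel strip, 22 wide, sticking out 50 from the bracket over the tray's path. 0 rad = down, grows as it lifts. In the last 23 mm the tray's front plate lifts its sloped nose (to about 0.14; push 3 to 10 N), meets the bumpers 1 mm before the end; then the tooth snaps down before the plate (8 to 12 N) and bars its return. Bumpers: 6 N/mm, solid 2.5 mm past the click; they push back.
- tray_center (a point): Loose steel grease tray, 0.24 to 0.4 kg: open box 130 long (x) x 60 wide x 30 high, walls 3. This point: its middle, 15 above its underside; x = inner end, which goes in first. At x = -65 to -71 a front plate 110 wide, from 2 to 46 above the underside, with a handle before it. Balance point 15 towards the handle. Lies on the counter left or right of the slot, handle roughly to the robot.
- tray_handle (a point): Middle of the tray's handle: black round bar, 12 thick, 78 long (tray's y), 38 before the front plate's outer face (109 from tray_center along the tray's -x), 34 above the underside, on two 8 mm stems at y = -32 and 32.
- pot_holder: Bystander: grey silicone pot holder disc, 170 across, 8 thick, on the other side of the slot from the tray. Origin under its centre.
- salt_cellar: Bystander: round wooden salt cellar with pivot lid, 92 across, 64 high, left of the griddle. Origin under its centre.
- spice_grinder: Bystander: steel spice grinder with press-button top, 82 across, 129 high, right of the griddle. Origin under its centre.
- clip_box: Bystander: clear plastic box with two latching clips, 208 x 150 x 95 high. Origin under its centre.
- oil_bottle: Bystander: green glass oil bottle, 68 across, 240 high. Origin under its centre.
- mug: Bystander: white mug, 82 across, 90 high. Origin under its centre.
- spatula: Bystander: spatula with dark handle, 280 long, lying flat. Origin under its middle.
Things that resemble listed ones, but are neither listed nor needed, are in the scene too. Leave any pink look-alike of the part that bears tray_center alone.

How it is judged (in metres and radians):
On the way:
1. the tray's inner end is in the slot, straight (x of tray_center in the frame of griddle above -0.05 m and y of tray_center in the frame of griddle between -0.012 and 0.012 m and z of tray_center in the frame of griddle below 0.036 m), for 0.1 s.
At the end, for the whole second after the job is handed in: The tray lies level (within 0.05 rad) and at rest in the slot, pushed in past the catch (its centre at least 44.5 mm behind the mouth), and the catch is down again (below 0.03 rad) in front of its front plate (x of tray_center in the frame of griddle above 0.0445 m and value of joint catch below 0.03 rad and angle between tray_center's own z axis and vertical below 0.05 rad and linear speed of tray below 0.01 m/s); the robot touches nothing.
It fails at once if the tray is pushed or knocked against the catch or its bracket with more than 20 N (contact force between tray and catch_mount above 20 N).
It fails at once if another thing on the counter is moved by more than 30 mm (distance of any of pot_holder, salt_cellar, spice_grinder, clip_box, oil_bottle, mug, spatula from where it was at the start of the episode above 0.03 m).
It also fails if it takes over 58 s, if anything falls off the work surface, if the arm or the gripper's body presses on something with over 40 N, if the wrist force passes 120 N, or if a joint passes its speed limit or range.

## Working session

There is one attempt and no reset: what is moved stays moved. The work goes in short steps, Python scripts to look and compute and a shell command to move; the robot and the scene stay as the last step left them, time stands still between calls to the robot, and variables do not carry over. Pictures are saved under pics/ and viewed, and the job is handed in when it is done.

```bash
mkdir -p pics; ls
python3 - <<'E'
from rig import r, optics
import cv2
print(r.sense()); print(r.pinch_z)
for n in ["side","top","wrist"]:
    p=optics.camera_params(n); print(n,p)
    cv2.imwrite(f"pics/{n}0.png",optics.grab_frame(n))
E
```

```text
pics
{'clock': 0.0, 'qpos': array([ 1.24356958e+00,  3.53718649e-01,  1.63412750e+00,  8.32359474e-06,
        1.15519224e+00, -2.40649258e-03]), 'qvel': array([-0.00080378, -0.0014248 ,  0.0008441 , -0.00065427, -0.00018558,
        0.00099999]), 'joint_efforts': array([-1.95473098e-03, -6.05264711e+01, -3.42064154e+01, -6.46569356e-05,
        9.52846109e-03, -1.98257317e-05]), 'eef_pos': array([199.29656272, 591.82776398, 200.9205161 ]), 'tcp_rot': array([-3.14014693e+00, -1.10893011e-05,  2.81676903e+00]), 'contact_force': array([-0.38936357,  0.41851649,  0.82017037]), 'wrist_torque': array([ 0.034719  , -0.03329562,  0.00406722]), 'opening': 1.004531053527306}
18.700000000000003
side {'fx': 485.03004076873566, 'fy': 485.03004076873566, 'cx': 321.1625987533047, 'cy': 244.02196119666394, 'eye': array([-147.16980233, -733.82141315,  782.28470146]), 'rotation': array([ 0.94773168,  0.01799267, -0.6918738 ])}
top {'fx': 483.3238406153023, 'fy': 483.3238406153023, 'cx': 318.259920611134, 'cy': 247.00723959620822, 'eye': array([ 316.32659402,   -1.64318675, 1406.60814534]), 'rotation': array([ 0.10053966,  0.01022213, -1.58638024])}
wrist {'fx': 354.06976568837825, 'fy': 354.06976568837825, 'cx': 324.2770529485574, 'cy': 236.55340860229722, 'T_tool_cam': array([[ 2.33194674e-04,  9.48693395e-01,  3.16197388e-01,
         8.05089853e+01],
       [ 9.99999641e-01, -4.78873456e-04,  6.99276790e-04,
        -1.14524268e+00],
       [ 8.14817808e-04,  3.16197111e-01, -9.48693166e-01,
        -1.72570841e+02],
       [ 0.00000000e+00,  0.00000000e+00,  0.00000000e+00,
         1.00000000e+00]])}
```

View pics/side0.png

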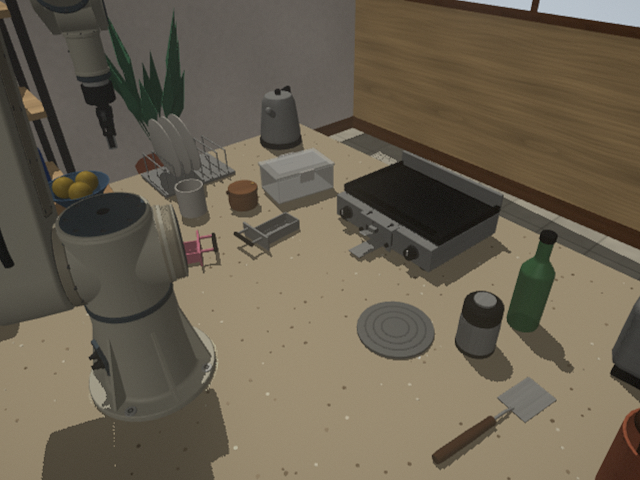

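View pics/top0.png

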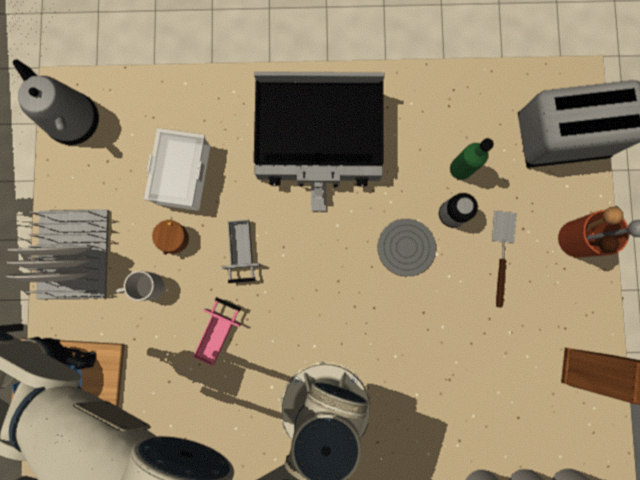

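View pics/wrist0.png

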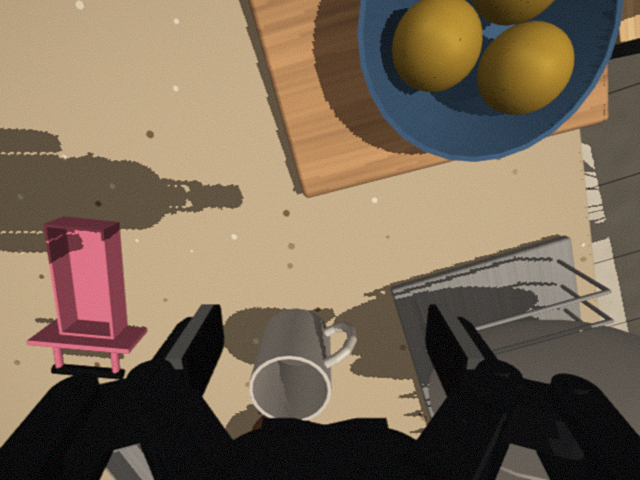

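Candidates: the grey steel tray at top (242,250) / side (270,232); the pink look-alike at top (218,330) / side (197,248), which stays untouched. I choose the grey one and check it close up.

```bash
cat > h.py <<'E'
import numpy as np, cv2
from scipy.spatial.transform import Rotation as R
from rig import r, optics
def cam(n, s=None):
    p=optics.camera_params(n)
    if n=="wrist":
        s=s or r.sense()
        T=np.eye(4);T[:3,:3]=R.from_euler('xyz',s['tcp_rot']).as_matrix();T[:3,3]=s['eef_pos']
        T=T@p['T_tool_cam']; return p,T[:3,3],T[:3,:3]
    return p,np.array(p['eye']),R.from_euler('xyz',p['rotation']).as_matrix()
def proj(c,X):
    p,e,M=c; q=(np.atleast_2d(X)-e)@M
    return np.c_[p['cx']+p['fx']*q[:,0]/-q[:,2], p['cy']-p['fy']*q[:,1]/-q[:,2]]
def ray(c,uv):
    p,e,M=c; uv=np.atleast_2d(uv).astype(float)
    d=np.c_[(uv[:,0]-p['cx'])/p['fx'],-(uv[:,1]-p['cy'])/p['fy'],-np.ones(len(uv))]@M.T
    return e,d
def onz(c,uv,z):
    e,d=ray(c,uv); z=np.broadcast_to(z,(len(d),)); return e+d*((z-e[2])/d[:,2])[:,None]
E
python3 - <<'E'
from h import *
for n in ["top","side"]: print(n, cam(n)[0].keys(), proj(cam(n),[[0,0,0],[199,592,200]]))
a=cv2.imread("pics/top0.png"); b=cv2.imread("pics/side0.png")
cv2.imwrite("pics/ct.png",cv2.resize(a[205:305,200:340],None,fx=5.6,fy=5.6,interpolation=cv2.INTER_CUBIC))
cv2.imwrite("pics/cg.png",cv2.resize(a[145:225,240:400],None,fx=5,fy=5,interpolation=cv2.INTER_CUBIC))
cv2.imwrite("pics/cs.png",cv2.resize(b[180:280,225:385],None,fx=5,fy=5,interpolation=cv2.INTER_CUBIC))
E
```

```text
top dict_keys(['fx', 'fy', 'cx', 'cy', 'eye', 'rotation']) [[324.50251949 408.11666082]
 [ 83.6855669  347.26694249]]
side dict_keys(['fx', 'fy', 'cx', 'cy', 'eye', 'rotation']) [[155.12777088 368.70141541]
 [117.47888863 156.86006708]]
```

View pics/ct.png

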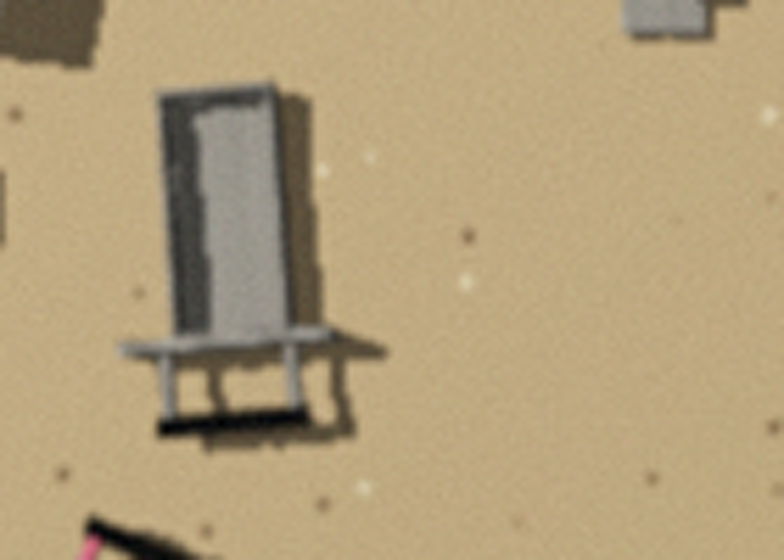

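View pics/cg.png

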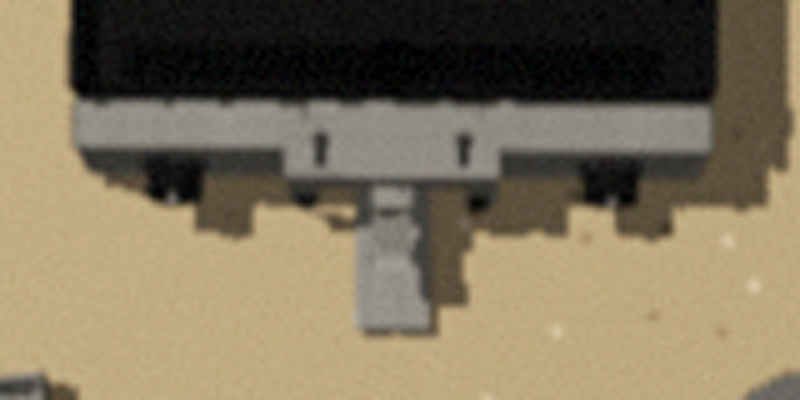

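View pics/cs.png

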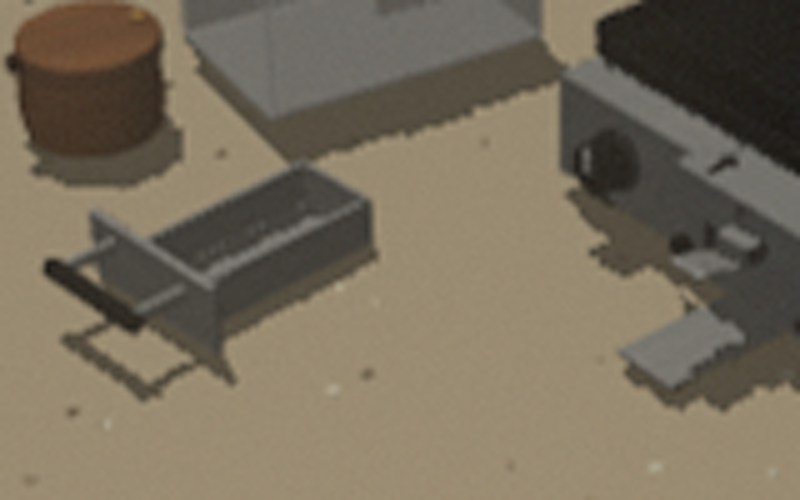

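Run:
```python
from h import *
c=cam("top")
def P(pts,s,o,z): return onz(c,(np.array(pts)+.5)/s-.5+np.array(o),z)[:,:2].round(1)
t=lambda p,z:P(p,5.6,(200,205),z); g=lambda p,z:P(p,5,(240,145),z)
far=t([(160,93),(273,86)],30); hb=t([(158,430),(308,415)],36); fp=t([(118,350),(335,330)],46)
print("far rim",far,"\nhandle",hb,"\nplate top",fp)
for n,a in(("far",far),("h",hb),("fp",fp)): 
    d=a[0]-a[1]; print(n,a.mean(0),"len",np.hypot(*d),"yaw",np.arctan2(-d[0],d[1]))
v=far.mean(0)-hb.mean(0); print("axis yaw",np.arctan2(v[1],v[0]),np.hypot(*v), "centre", hb.mean(0)+v/np.hypot(*v)*109)
print("slide", g([(357,330),(433,332)],12))
print("housing front top", g([(73,148),(712,150)],94), "rear of ledge", g([(73,100),(715,100)],94))
print("bracket front",g([(285,180),(498,181)],84), "knob",g([(174,200),(611,200)],50))
a=cv2.imread("pics/top0.png")
cv2.imwrite("pics/cg2.png",cv2.resize(a[60:220,240:400],None,fx=3.7,fy=3.7,interpolation=cv2.INTER_CUBIC))
```

```text
far rim [[534.5 268.9]
 [537.2 210.6]] 
handle [[361.1 268.2]
 [367.5 192.1]] 
plate top [[401.4 286.6]
 [409.7 177. ]]
far [535.85 239.75] len 58.36248795245109 yaw 0.0462791105360539
h [364.3  230.15] len 76.36864539848797 yaw 0.08390243226338721
fp [405.55 231.8 ] len 109.91382988505134 yaw 0.07558565220578574
axis yaw 0.05590205647481925 171.81839977138654 centre [473.12972967 236.240151  ]
slide [[564.5  30. ]
 [562.6 -14.4]]
housing front top [[ 655.   184.3]
 [ 647.4 -169.8]] rear of ledge [[ 682.2  184.3]
 [ 675.7 -172.3]]
bracket front [[637.2  67.3]
 [634.5 -51.5]] knob [[ 634.9  132.8]
 [ 630.4 -117. ]]
```

View pics/cg2.png

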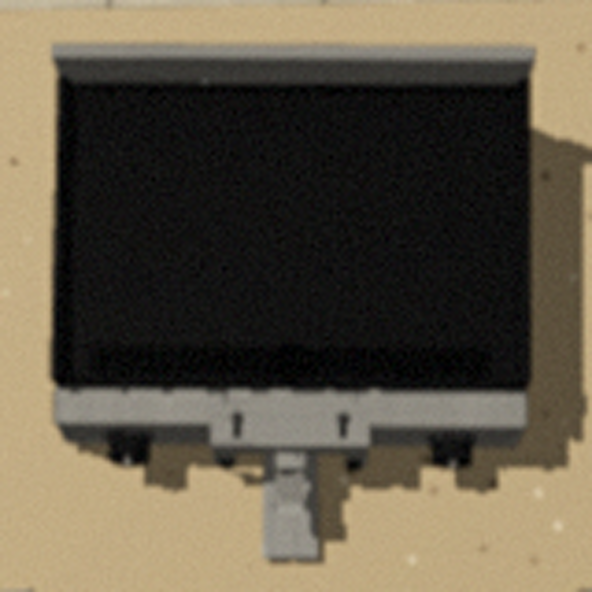

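Close crop confirms a grey box with wide front plate and black handle (handle about (232,424) in the crop, i.e. top (241,281)). Slot slide end is at top (319,211). Tray is at about (473,236) with yaw 0.065, slot mouth about (649,7) with yaw -0.02. Next I hover over the tray with the jaws across it.

```bash
cat >> h.py <<'E'
def togo(pos,yaw):
    s=r.sense(); M=R.from_euler('xyz',s['tcp_rot']); T=R.from_euler('xyz',[np.pi,0,yaw])
    print("at",s['eef_pos'].round(1),s['tcp_rot'].round(3),"dp",M.inv().apply(np.array(pos)-s['eef_pos']).round(1),"ang",(M.inv()*T).as_rotvec().round(4),"t",round(s['clock'],2),"F",s['contact_force'].round(1))
E
python3 -c "
from h import *
togo([433,233.5,200],np.pi+.065)"
```

```text
at [199.3 592.  201.2] [-3.141 -0.     2.817] dp [-335.9 -265.2    1.4] ang [-1.000e-03 -2.000e-04 -3.898e-01] t 0.15 F [ 0.1 -0.4  0.1]
```

```bash
python3 -m creep '[{"dp":[-32,-25,0],"angular":[0,0,-0.08],"fingers":85},{"dp":[-64,-50,0],"angular":[0,0,-0.16],"fingers":85},{"dp":[-96,-75,0],"angular":[0,0,-0.24],"fingers":85},{"dp":[-128,-100,0],"angular":[0,0,-0.32],"fingers":85},{"dp":[-160,-125,0],"angular":[0,0,-0.39],"fingers":85}]'; python3 -c "
from h import *
togo([433,233.5,200],np.pi+.065)"
```

```text
clock: 0.57
eef_pos: [311.6, 421.1, 201.5]
tcp_rot: [-3.141, -0.0, -3.072]
contact_force: [1.4, 0.3, 0.6]
opening: 0.992
at [311.6 421.1 201.5] [-3.141 -0.    -3.072] dp [-108.  -195.6    1.5] ang [-0.0003 -0.0002  0.005 ] t 0.57 F [1.4 0.3 0.6]
```

```bash
python3 -m creep '[{"dp":[-18,-32,0],"angular":[0,0,0],"fingers":85},{"dp":[-36,-65,0],"angular":[0,0,0],"fingers":85},{"dp":[-54,-98,0],"angular":[0,0,0],"fingers":85},{"dp":[-72,-130,0],"angular":[0,0,0],"fingers":85},{"dp":[-90,-163,0],"angular":[0,0,0],"fingers":85}]'; python3 -m creep '[{"dp":[-10,-18,0],"angular":[0,0,0],"fingers":85},{"dp":[-12,-23,0],"angular":[0,0,0],"fingers":85},{"dp":[-12,-23,0],"angular":[0,0,0],"fingers":85}]';python3 - <<'E'
from h import *
togo([433,233.5,200],np.pi+.065)
cv2.imwrite("pics/w1.png",optics.grab_frame("wrist"))
togo([433,233.5,200],np.pi+.065)
E
```

```text
clock: 0.98
eef_pos: [412.2, 264.4, 201.7]
tcp_rot: [3.141, 0.0, -3.076]
contact_force: [1.0, 0.1, 0.1]
opening: 0.994
clock: 1.23
eef_pos: [425.5, 242.7, 201.6]
tcp_rot: [-3.141, -0.0, -3.079]
contact_force: [-0.9, -0.0, -0.3]
opening: 0.992
at [425.5 242.7 201.6] [-3.141 -0.    -3.079] dp [-6.9 -9.7  1.6] ang [-0.0001 -0.0003 -0.0024] t 1.23 F [-0.9 -0.  -0.3]
at [424.9 243.7 201.6] [ 3.141e+00 -1.000e-03 -3.078e+00] dp [ -7.4 -10.7   1.5] ang [ 0.0002 -0.0005 -0.0015] t 1.28 F [ 0.3  1.6 -0.4]
```

View pics/w1.png

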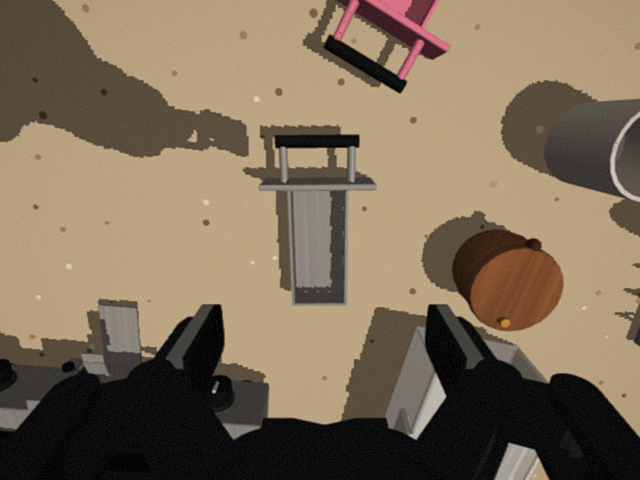

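Run:
```python
from h import *
c=cam("wrist")
def S(n,p,z):
    a=onz(c,p,z)[:,:2]; d=a[1]-a[0]; print(n,a.round(1).tolist(),"mid",a.mean(0).round(1),"len",round(np.hypot(*d),1),"yaw",round(float(np.arctan2(-d[0],d[1])),3)); return a.mean(0)
h=S("handle",[(275,141),(359,140)],36); S("plate",[(260,187),(376,187)],46); f=S("far",[(293,304.5),(347,304)],30)
v=f-h; print(np.arctan2(v[1],v[0]),np.hypot(*v),"should 174"); u=v/np.hypot(*v)
print("centre",h+109*u, f-65*u)
print("slide end/sides (z12)",onz(c,[(99,301),(137,302)],12).round(1))
```

```text
handle [[366.5, 192.8], [360.7, 270.2]] mid [363.6 231.5] len 77.6 yaw 0.075
plate [[408.3, 181.0], [401.4, 289.0]] mid [404.9 235. ] len 108.3 yaw 0.064
far [[538.8, 215.1], [534.4, 274.0]] mid [536.6 244.6] len 59.1 yaw 0.075
0.07550289184464068 173.47919742985707 should 174
centre [472.31967908 239.71195041] [471.80036027 239.67266566]
slide end/sides (z12) [[558.8  -8.5  12. ]
 [557.3  35.   12. ]]
```

Run:
```python
from h import *
togo([432.3,236.7,100],np.pi+.073)
```

```text
at [424.9 243.7 201.6] [ 3.141e+00 -1.000e-03 -3.078e+00] dp [ -7.   -7.5 101.5] ang [ 0.0002 -0.0005 -0.0095] t 1.28 F [ 0.3  1.6 -0.4]
```

```bash
python3 -m creep '[{"dp":[-4,-4,30],"angular":[0,0,-0.01],"fingers":85},{"dp":[-7,-7.5,65],"angular":[0,0,-0.01],"fingers":85},{"dp":[-7,-7.5,101],"angular":[0,0,-0.01],"fingers":85},{"dp":[-7,-7.5,101],"angular":[0,0,-0.01],"fingers":85},{"dp":[-7,-7.5,101],"angular":[0,0,-0.01],"fingers":85}]';python3 - <<'E'
from h import *
togo([432.3,236.7,1],np.pi+.073)
cv2.imwrite("pics/w2.png",optics.grab_frame("wrist"))
togo([432.3,236.7,1],np.pi+.073)
E
```

```text
clock: 1.7
eef_pos: [430.6, 237.2, 99.7]
tcp_rot: [-3.14, -0.004, -3.065]
contact_force: [-0.3, 0.6, -0.1]
opening: 0.994
at [430.6 237.2  99.7] [-3.14  -0.004 -3.065] dp [-2.  -0.5 98.7] ang [-0.0016 -0.0041  0.0035] t 1.7 F [-0.3  0.6 -0.1]
at [432.1 237.9 101.3] [-3.141e+00 -1.000e-03 -3.065e+00] dp [ -0.2  -1.2 100.3] ang [-0.0001 -0.0009  0.0035] t 1.75 F [ 0.7 -0.6  0.6]
```

View pics/w2.png

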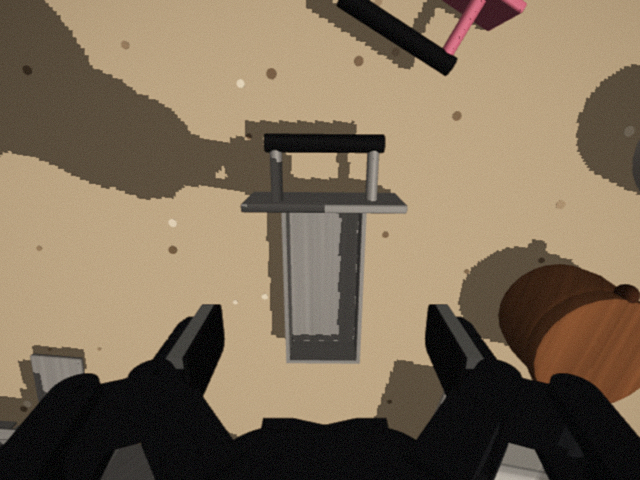

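The tray is centred between the fingers (tray axis column 323, finger middle 324). Descending.

```bash
python3 -m creep '[{"dp":[0,-1,35],"angular":[0,0,0],"fingers":85},{"dp":[0,-1,65],"angular":[0,0,0],"fingers":85},{"dp":[0,-1,85],"angular":[0,0,0],"fingers":85},{"dp":[0,-1,95],"angular":[0,0,0],"fingers":85},{"dp":[0,-1,99],"angular":[0,0,0],"fingers":85}]' && python3 -m creep '[{"dp":[0,0,0],"angular":[0,0,0],"fingers":85},{"dp":[0,0,0],"angular":[0,0,0],"fingers":70},{"dp":[0,0,0],"angular":[0,0,0],"fingers":50},{"dp":[0,0,0],"angular":[0,0,0],"fingers":50},{"dp":[0,0,0],"angular":[0,0,0],"fingers":50}]' 50;python3 -m creep '[{"dp":[0,0,0],"angular":[0,0,0],"fingers":50},{"dp":[0,0,0],"angular":[0,0,0],"fingers":50},{"dp":[0,0,0],"angular":[0,0,0],"fingers":50}]' 50
python3 - <<'E'
from h import *
cv2.imwrite("pics/w3.png",optics.grab_frame("wrist"))
togo([432.3,236.7,80],np.pi+.073)
E
```

```text
clock: 2.17
eef_pos: [433.2, 236.6, 2.1]
tcp_rot: [3.141, 0.001, -3.066]
contact_force: [-0.1, -0.2, 1.1]
opening: 0.994
clock: 2.58
eef_pos: [433.2, 236.1, 2.6]
tcp_rot: [3.141, 0.001, -3.067]
contact_force: [0.5, -0.3, -0.2]
opening: 0.583
clock: 2.83
eef_pos: [432.7, 235.8, 1.8]
tcp_rot: [3.142, 0.0, -3.066]
contact_force: [-0.1, 0.0, 0.2]
opening: 0.587
at [432.7 235.8   1.7] [ 3.142  0.    -3.066] dp [  0.3   0.9 -78.3] ang [0.     0.     0.0021] t 2.88 F [-0.3 -0.2  0.4]
```

View pics/w3.png

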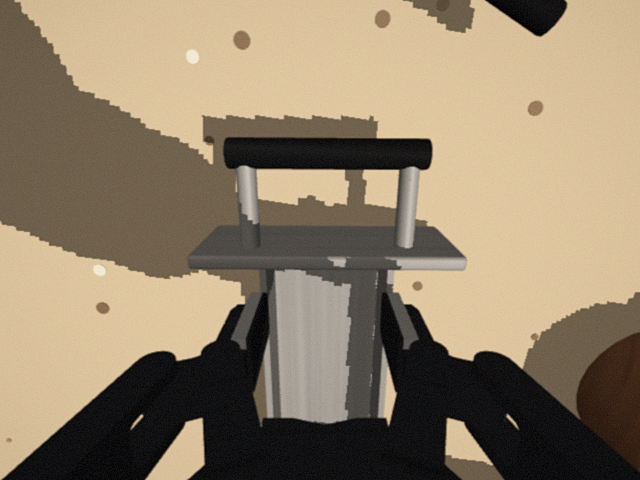

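```bash
python3 -m creep '[{"dp":[0,0,0],"angular":[0,0,0],"fingers":40},{"dp":[0,0,0],"angular":[0,0,0],"fingers":40},{"dp":[0,0,0],"angular":[0,0,0],"fingers":40}]' 50
```

```text
clock: 3.13
eef_pos: [432.6, 235.8, 1.6]
tcp_rot: [-3.142, -0.0, -3.066]
contact_force: [0.1, 0.1, -0.4]
opening: 0.467
```

Run:
```python
from h import *
a=optics.grab_frame("wrist");cv2.imwrite("pics/w4.png",a)
b=optics.grab_frame("side");cv2.imwrite("pics/s4.png",cv2.resize(b[130:290,190:400],None,fx=3.7,fy=3.7,interpolation=cv2.INTER_CUBIC))
```

```text
(no output)
```

View pics/w4.png

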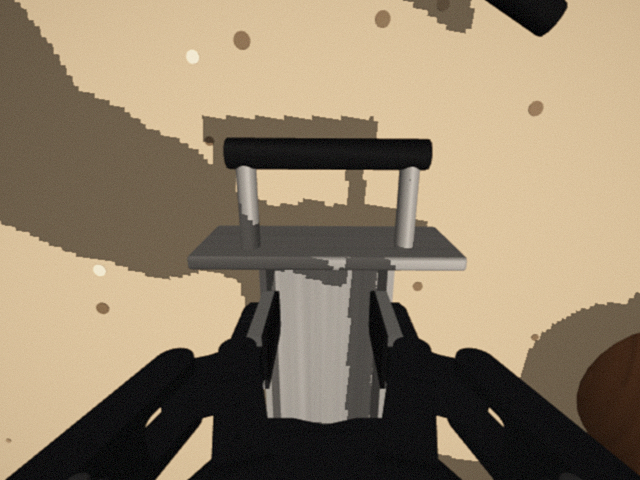

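View pics/s4.png

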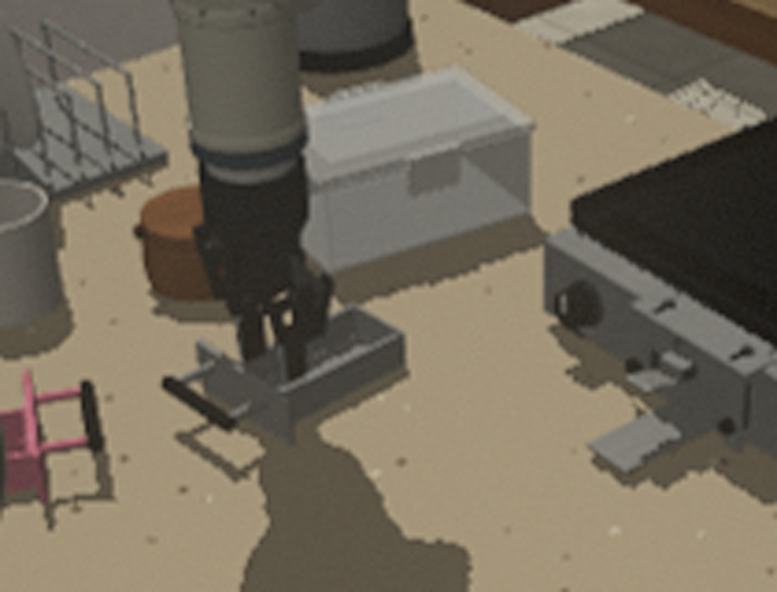

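Run:
```python
from h import *
c=cam("side")
for z in (0,10,20,30,40):
  for dy in (-20,0,20):
    p=(proj(c,[432.6,235.8+dy,z])[0]-[190,130])*3.7; print(z,dy,p.round())
print("tool cam: TCP in wrist img", proj(cam("wrist"),[[432.6,235.8+d,1.6+z] for d in(-20,20) for z in (0,20,40)]).round())
```

```text
0 -20 [292. 415.]
0 0 [278. 404.]
0 20 [263. 392.]
10 -20 [291. 404.]
10 0 [276. 393.]
10 20 [262. 382.]
20 -20 [290. 393.]
20 0 [275. 382.]
20 20 [260. 371.]
30 -20 [289. 382.]
30 0 [274. 371.]
30 20 [259. 360.]
40 -20 [288. 371.]
40 0 [273. 360.]
40 20 [258. 349.]
tool cam: TCP in wrist img [[290. 276.]
 [286. 293.]
 [281. 315.]
 [364. 281.]
 [369. 299.]
 [374. 321.]]
```

```bash
python3 - <<'E'
from h import *
p=optics.camera_params("wrist");Ti=np.linalg.inv(p['T_tool_cam'])
def pt(X):
    q=(Ti@np.r_[X,1])[:3]; return np.round([p['cx']+p['fx']*q[0]/-q[2],p['cy']-p['fy']*q[1]/-q[2]],0)
for z in(0,-10,-20,-30,-40):
  print(z,[ (y,pt([x,y,z]).tolist()) for y in(42.5,25,20) for x in (11,)])
E
python3 - <<'E'
import cv2
for n in("w3","w4","w2"):
    a=cv2.imread(f"pics/{n}.png")[240:440,180:460]
    a=cv2.convertScaleAbs(a,alpha=2 if n!="w2" else 2,beta=20); cv2.imwrite(f"pics/{n}c.png",cv2.resize(a,None,fx=2.8,fy=2.8,interpolation=cv2.INTER_CUBIC))
E
```

```text
0 [(42.5, [408.0, 259.0]), (25, [375.0, 259.0]), (20, [365.0, 259.0])]
-10 [(42.5, [412.0, 267.0]), (25, [377.0, 267.0]), (20, [367.0, 267.0])]
-20 [(42.5, [417.0, 275.0]), (25, [380.0, 275.0]), (20, [370.0, 275.0])]
-30 [(42.5, [423.0, 285.0]), (25, [384.0, 285.0]), (20, [372.0, 285.0])]
-40 [(42.5, [429.0, 295.0]), (25, [387.0, 295.0]), (20, [375.0, 295.0])]
```

View pics/w4c.png

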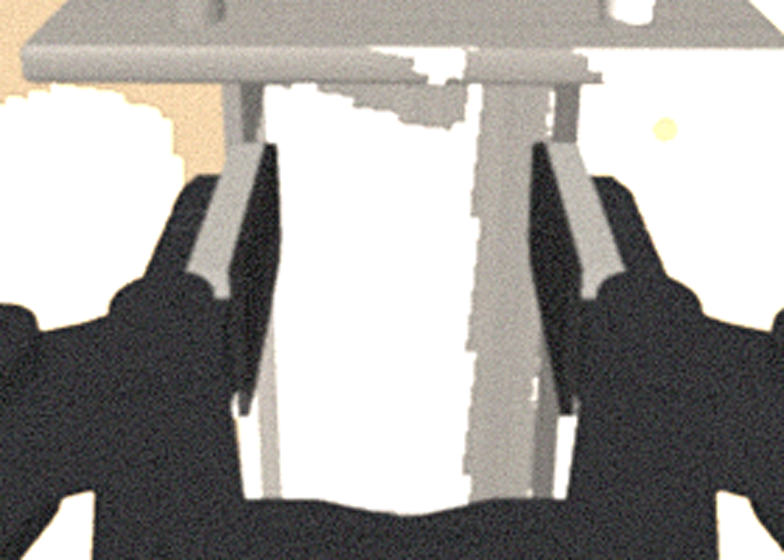

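View pics/w3c.png

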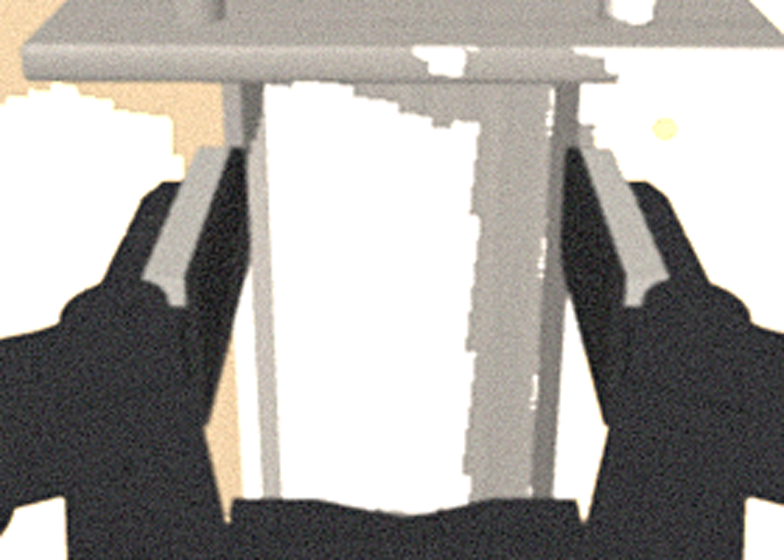

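Run:
```python
from h import *
c=cam("wrist")
for z in (20,30,34,37): 
    a=onz(c,[(223.5,153),(432,153)],z);print(z,np.linalg.norm(a[1]-a[0]).round(1),a.mean(0).round(1))
for z in (38,46,54):
    a=onz(c,[(188,262),(467,262)],z);print(z,np.linalg.norm(a[1]-a[0]).round(1),a.mean(0).round(1))
print(c[1])
```

```text
20 88.7 [365.7 230.8  20. ]
30 83.0 [364.8 230.6  30. ]
34 80.7 [364.4 230.6  34. ]
37 79.0 [364.2 230.5  37. ]
38 115.9 [408.2 233.9  38. ]
46 109.1 [404.9 233.6  46. ]
54 102.3 [401.6 233.2  54. ]
[351.95837507 228.4664199  174.21419478]
```

Closing to 40 met nothing: the finger tips (wrist (278,292)/(375,291), side crop (290,378)) are about 36 mm up, over the 30 mm rim, so they end well short of the stated TCP. I'll open again and go lower in small steps, watching the force.

```bash
python3 -m creep '[{"dp":[0,0,0],"angular":[0,0,0],"fingers":85},{"dp":[0,0,0],"angular":[0,0,0],"fingers":85},{"dp":[0,0,0],"angular":[0,0,0],"fingers":85},{"dp":[0,0,0],"angular":[0,0,0],"fingers":85},{"dp":[0,0,0],"angular":[0,0,0],"fingers":85}]'; python3 -m creep '[{"dp":[0,0,2],"angular":[0,0,0],"fingers":85},{"dp":[0,0,5],"angular":[0,0,0],"fingers":85},{"dp":[0,0,8],"angular":[0,0,0],"fingers":85},{"dp":[0,0,10],"angular":[0,0,0],"fingers":85}]';  python3 - <<'E'
from h import *
a=optics.grab_frame("wrist");cv2.imwrite("pics/w5.png",a)
b=optics.grab_frame("side");cv2.imwrite("pics/s5.png",cv2.resize(b[180:260,220:320],None,fx=7,fy=7,interpolation=cv2.INTER_CUBIC))
E
```

```text
clock: 3.65
eef_pos: [432.7, 235.8, 1.7]
tcp_rot: [3.142, 0.0, -3.066]
contact_force: [-0.7, -0.2, 0.3]
opening: 0.999
clock: 3.98
eef_pos: [432.4, 235.7, -8.8]
tcp_rot: [-3.141, -0.0, -3.066]
contact_force: [-1.3, -0.7, -0.0]
opening: 0.996
```

View pics/w5.png

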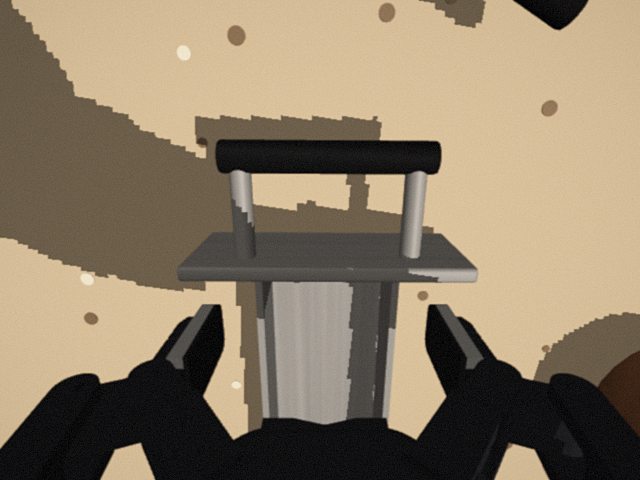

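View pics/s5.png

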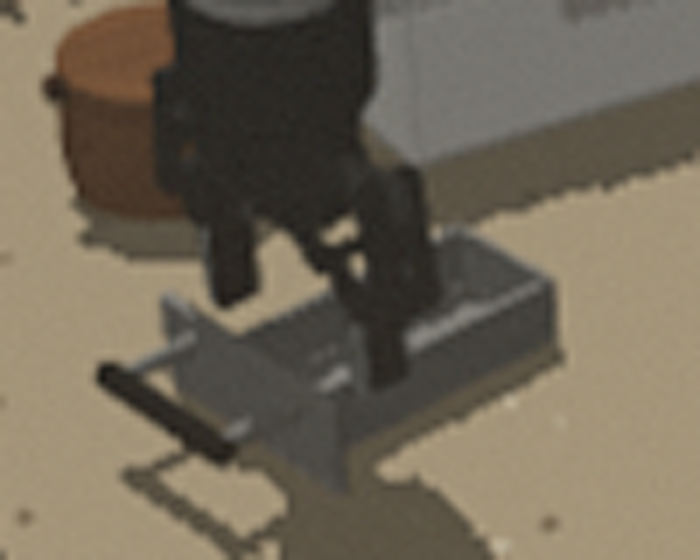

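Run:
```python
from h import *
c=cam("side")
for z in (15,20,25,30,35,40): print(z,((proj(c,[[432.4,235.7-50,z],[432.4,235.7+50,z]])-[220,180])*7).round().tolist())
```

```text
15 [[384.0, 438.0], [243.0, 331.0]]
20 [[383.0, 428.0], [241.0, 321.0]]
25 [[382.0, 417.0], [240.0, 311.0]]
30 [[381.0, 407.0], [239.0, 300.0]]
35 [[380.0, 396.0], [238.0, 290.0]]
40 [[379.0, 385.0], [236.0, 280.0]]
```

```bash
python3 -m creep '[{"dp":[0,0,4],"angular":[0,0,0],"fingers":85},{"dp":[0,0,8],"angular":[0,0,0],"fingers":85},{"dp":[0,0,12],"angular":[0,0,0],"fingers":85}]'; python3 -m creep '[{"dp":[0,0,3],"angular":[0,0,0],"fingers":85},{"dp":[0,0,6],"angular":[0,0,0],"fingers":85},{"dp":[0,0,9],"angular":[0,0,0],"fingers":85},{"dp":[0,0,9],"angular":[0,0,0],"fingers":85}]';  python3 - <<'E'
from h import *
a=optics.grab_frame("wrist");cv2.imwrite("pics/w6.png",a)
b=optics.grab_frame("side");cv2.imwrite("pics/s6.png",cv2.resize(b[180:260,220:320],None,fx=7,fy=7,interpolation=cv2.INTER_CUBIC))
E
```

```text
clock: 4.33
eef_pos: [432.6, 235.8, -20.7]
tcp_rot: [-3.142, 0.0, -3.066]
contact_force: [0.1, 0.6, -0.3]
opening: 0.991
clock: 4.67
eef_pos: [432.3, 235.6, -29.9]
tcp_rot: [-3.141, -0.001, -3.066]
contact_force: [0.1, 0.4, -0.3]
opening: 0.992
```

View pics/w6.png

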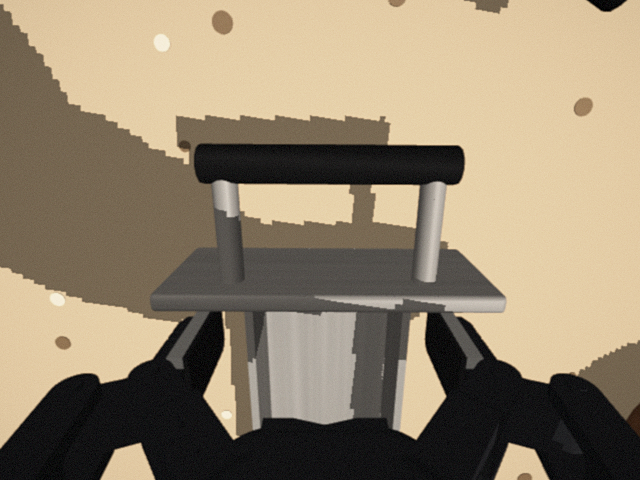

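View pics/s6.png

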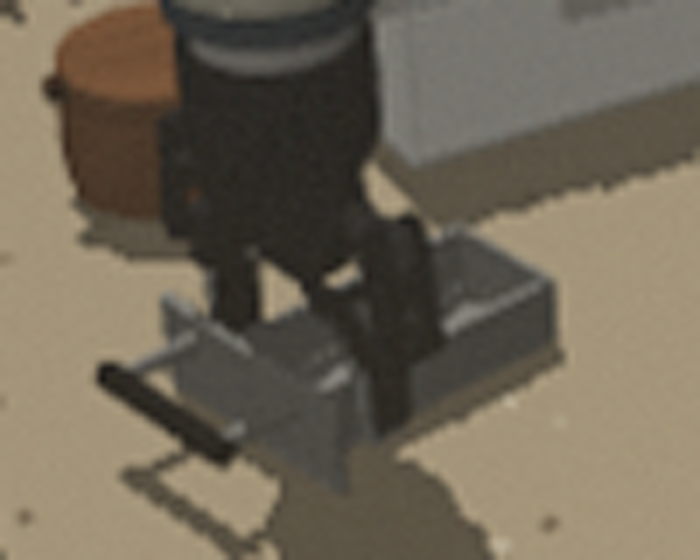

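```bash
python3 -m creep '[{"dp":[0,0,0],"angular":[0,0,0],"fingers":70},{"dp":[0,0,0],"angular":[0,0,0],"fingers":60},{"dp":[0,0,0],"angular":[0,0,0],"fingers":52},{"dp":[0,0,0],"angular":[0,0,0],"fingers":52},{"dp":[0,0,0],"angular":[0,0,0],"fingers":52}]' 60;python3 -m creep '[{"dp":[0,0,0],"angular":[0,0,0],"fingers":45},{"dp":[0,0,0],"angular":[0,0,0],"fingers":45},{"dp":[0,0,0],"angular":[0,0,0],"fingers":45}]' 60
```

```text
clock: 5.18
eef_pos: [432.8, 236.0, -28.8]
tcp_rot: [3.141, 0.0, -3.066]
contact_force: [-1.3, -0.4, 5.0]
opening: 0.69
clock: 5.43
eef_pos: [432.9, 235.9, -28.8]
tcp_rot: [3.141, 0.001, -3.066]
contact_force: [-1.2, -0.4, 5.2]
opening: 0.691
```

Gripped at 59 mm. Lifting.

```bash
python3 -m creep '[{"dp":[0,0,-5],"angular":[0,0,0],"fingers":45},{"dp":[0,0,-15],"angular":[0,0,0],"fingers":45},{"dp":[0,0,-28],"angular":[0,0,0],"fingers":45},{"dp":[0,0,-40],"angular":[0,0,0],"fingers":45},{"dp":[0,0,-45],"angular":[0,0,0],"fingers":45}]' 60;  python3 - <<'E'
from h import *
s=r.sense(); print(s['contact_force'],s['wrist_torque'])
a=optics.grab_frame("wrist");cv2.imwrite("pics/w7.png",a)
b=optics.grab_frame("side");cv2.imwrite("pics/s7.png",cv2.resize(b[170:260,220:330],None,fx=6.5,fy=6.5,interpolation=cv2.INTER_CUBIC))
E
```

```text
clock: 5.85
eef_pos: [433.2, 236.2, 17.5]
tcp_rot: [3.141, 0.001, -3.066]
contact_force: [-0.2, -0.4, -3.6]
opening: 0.69
[-0.24051322 -0.3647685  -3.59722029] [0.00913239 0.06472271 0.02613031]
```

View pics/w7.png

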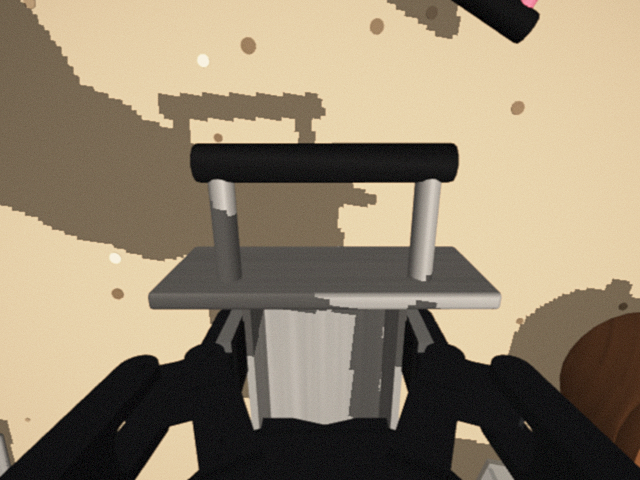

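View pics/s7.png

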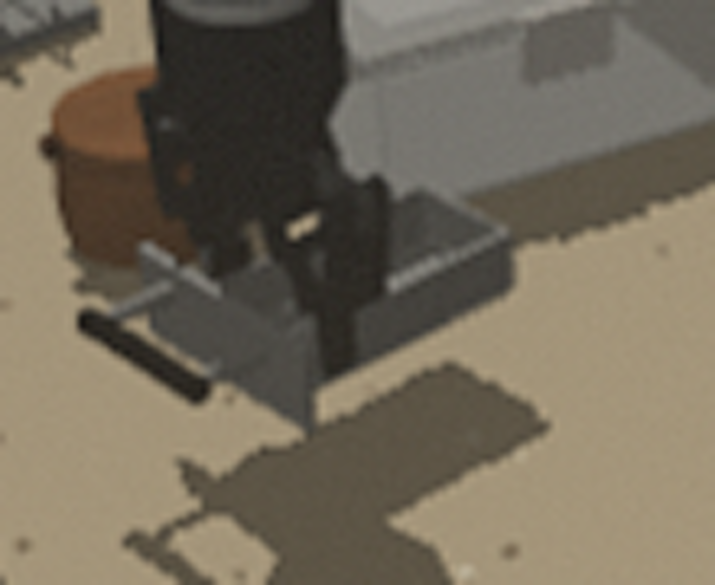

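Run:
```python
from h import *
togo([440,140,70],np.pi-.02)
c=cam("wrist"); s=r.sense(); M=R.from_euler('xyz',s['tcp_rot'])
for p,z in(([(190,161),(459,161)],46.5+36),([(149,300),(501,300)],46.5+46)):
    a=onz(c,p,z);d=a[1]-a[0];print(np.linalg.norm(d).round(1),"yaw",np.arctan2(-d[0],d[1]).round(3),"tool",M.inv().apply(a.mean(0)-s['eef_pos']).round(1))
```

```text
at [433.3 236.2  16.9] [ 3.141e+00  2.000e-03 -3.066e+00] dp [  0.4 -96.4 -53.2] ang [0.0009 0.0018 0.0952] t 5.95 F [ 0.4  0.2 -4.2]
79.8 yaw 0.075 tool [ 69.1  -1.3 -65.8]
107.9 yaw 0.076 tool [ 28.2  -1.1 -75.7]
```

```bash
python3 -m creep '[{"dp":[0,-20,-20],"angular":[0,0,0.03],"fingers":45},{"dp":[0,-45,-40],"angular":[0,0,0.06],"fingers":45},{"dp":[0,-70,-53],"angular":[0,0,0.095],"fingers":45},{"dp":[0,-90,-53],"angular":[0,0,0.095],"fingers":45},{"dp":[0,-96,-53],"angular":[0,0,0.095],"fingers":45}]' 60; python3 -m creep '[{"dp":[0,0,0],"angular":[0,0,0],"fingers":45},{"dp":[0,0,0],"angular":[0,0,0],"fingers":45}]' 60;  python3 - <<'E'
from h import *
togo([440,140,70],np.pi-.02)
a=optics.grab_frame("wrist");cv2.imwrite("pics/w8.png",a)
E
```

```text
clock: 6.37
eef_pos: [439.7, 137.9, 69.0]
tcp_rot: [-3.141, 0.0, 3.121]
contact_force: [-0.2, -1.0, -4.6]
opening: 0.694
clock: 6.53
eef_pos: [439.5, 140.1, 68.2]
tcp_rot: [-3.142, -0.001, 3.121]
contact_force: [-0.9, 0.2, -4.8]
opening: 0.692
at [439.5 140.1  68.2] [-3.142e+00 -1.000e-03  3.121e+00] dp [-0.5 -0.1 -1.8] ang [-0.     -0.0009 -0.0009] t 6.53 F [-0.9  0.2 -4.8]
```

View pics/w8.png

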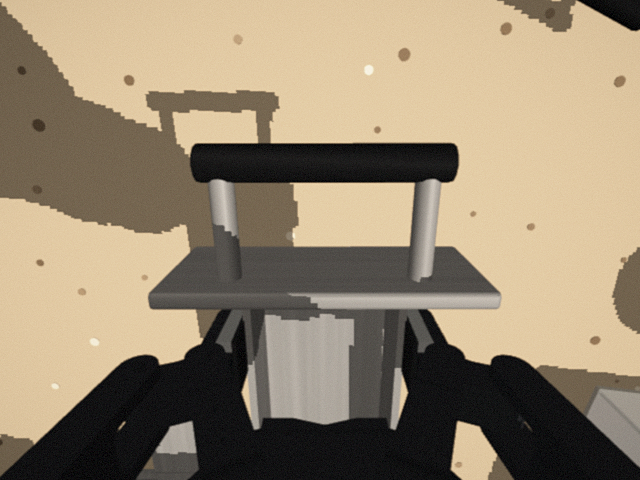

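```bash
python3 -m creep '[{"dp":[5,0,-40],"angular":[0,0,0],"fingers":45},{"dp":[10,3,-80],"angular":[0,0,0],"fingers":45},{"dp":[15,5,-115],"angular":[0,0,0],"fingers":45},{"dp":[20,5,-130],"angular":[0,0,0],"fingers":45},{"dp":[20,5,-130],"angular":[0,0,0],"fingers":45}]' 60; python3 -m creep '[{"dp":[0,0,0],"angular":[0,0,0],"fingers":45},{"dp":[0,0,0],"angular":[0,0,0],"fingers":45}]' 60;  python3 - <<'E'
from h import *
togo([440,140,70],np.pi-.02)
a=optics.grab_frame("wrist");cv2.imwrite("pics/w9.png",a)
E
```

```text
clock: 7.0
eef_pos: [421.3, 147.3, 201.8]
tcp_rot: [3.139, 0.005, 3.123]
contact_force: [0.4, 0.1, -3.6]
opening: 0.692
clock: 7.17
eef_pos: [419.1, 145.7, 197.0]
tcp_rot: [-3.141, -0.002, 3.123]
contact_force: [-1.0, 0.2, -3.6]
opening: 0.692
at [419.1 145.7 197. ] [-3.141e+00 -2.000e-03  3.123e+00] dp [-21.3  -5.2 127. ] ang [-0.0008 -0.0021  0.0011] t 7.17 F [-1.   0.2 -3.6]
```

View pics/w9.png

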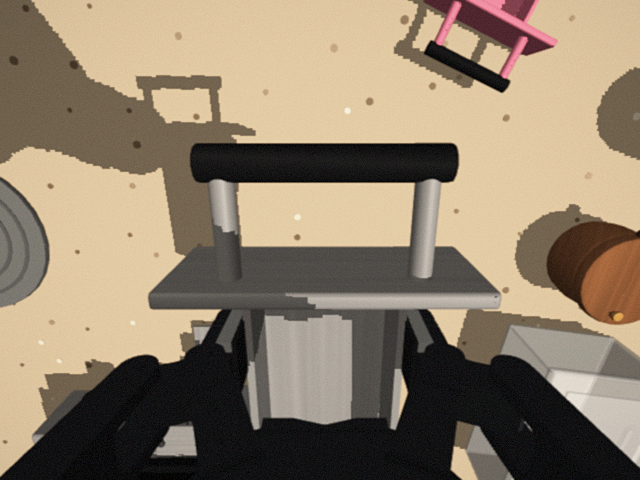

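```bash
python3 -m creep '[{"dp":[0,30,0],"angular":[0,0,0],"fingers":45},{"dp":[0,55,0],"angular":[0,0,0],"fingers":45},{"dp":[0,60,0],"angular":[0,0,0],"fingers":45},{"dp":[0,60,0],"angular":[0,0,0],"fingers":45},{"dp":[0,60,0],"angular":[0,0,0],"fingers":45}]' 60;  python3 - <<'E'
from h import *
togo([440,140,70],np.pi-.02)
a=optics.grab_frame("wrist");cv2.imwrite("pics/w10.png",a)
E
```

```text
clock: 7.63
eef_pos: [420.4, 204.9, 197.2]
tcp_rot: [-3.14, -0.003, 3.123]
contact_force: [0.7, -1.1, -4.3]
opening: 0.693
at [420.4 204.9 197.2] [-3.140e+00 -3.000e-03  3.123e+00] dp [-21.2 -64.3 127.3] ang [-0.0018 -0.0025  0.0014] t 7.63 F [ 0.7 -1.1 -4.3]
```

View pics/w10.png

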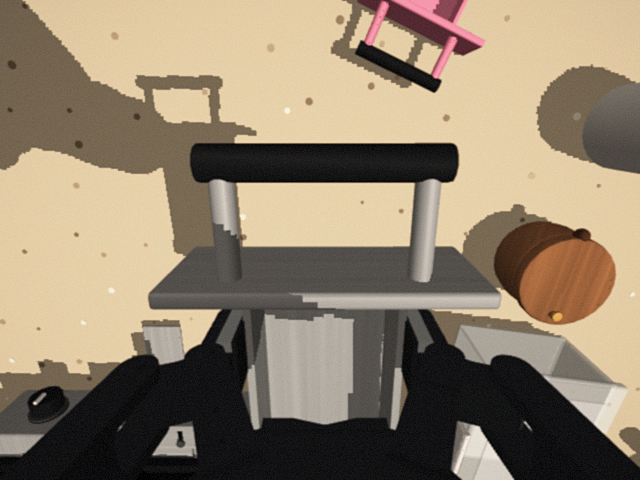

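Run:
```python
import cv2
a=cv2.imread("pics/w10.png")[300:480,0:240]; cv2.imwrite("pics/w10c.png",cv2.resize(cv2.convertScaleAbs(a,alpha=1.4),None,fx=3.3,fy=3.3,interpolation=cv2.INTER_CUBIC))
```

```text
(no output)
```

View pics/w10c.png

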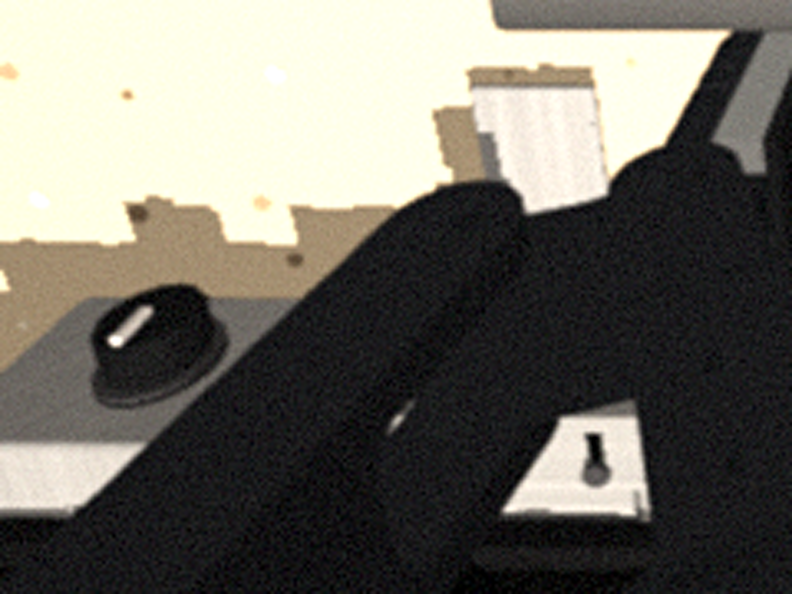

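Run:
```python
from h import *
c=cam("wrist"); s=r.sense(); M=R.from_euler('xyz',s['tcp_rot']); print(s['eef_pos'],s['tcp_rot'])
f=lambda x,y:((x+.5)/3.3-.5,300+(y+.5)/3.3-.5)
print("slide end",onz(c,[f(474,87),f(594,84)],12).round(1), "edges lower",onz(c,[f(606,195)],12).round(1))
print("housing top",onz(c,[f(0,443),f(145,441)],94).round(1)); print("bracket",onz(c,[f(560,415),f(635,410)],84).round(1))
# tray now
u=s['eef_pos'][2]+29
a=onz(c,[(190,161),(459,161)],u+36);print("handle",a.mean(0).round(1), "centre tool-x -39.9:",(s['eef_pos']+M.apply([-39.9,-1.2,0])).round(1))
```

```text
[420.42620016 204.60461486 197.48191559] [-3.14003607e+00 -2.20032573e-03  3.12217873e+00]
slide end [[564.1 -10.9  12. ]
 [563.7  31.7  12. ]] edges lower [[610.1  29.2  12. ]]
housing top [[ 635.1 -129.3   94. ]
 [ 635.1  -84.5   94. ]]
bracket [[637.4  38.3  84. ]
 [635.8  62.1  84. ]]
handle [351.7 204.7 262.5] centre tool-x -39.9: [460.3 202.6 197.4]
```

Run:
```python
from h import *
togo([469,10.6,60],np.pi-.02)
```

```text
at [420.4 204.6 197.5] [-3.140e+00 -2.000e-03  3.122e+00] dp [ -52.6 -192.8  137.7] ang [-0.0016 -0.0022  0.0006] t 7.68 F [-0.2 -0.6 -4.2]
```

```bash
python3 -m creep '[{"dp":[-8,-30,22],"angular":[0,0,0],"fingers":45},{"dp":[-16,-60,43],"angular":[0,0,0],"fingers":45},{"dp":[-24,-90,64],"angular":[0,0,0],"fingers":45},{"dp":[-32,-120,86],"angular":[0,0,0],"fingers":45},{"dp":[-40,-148,106],"angular":[0,0,0],"fingers":45}]' 60; python3 -m creep '[{"dp":[-8,-28,20],"angular":[0,0,0],"fingers":45},{"dp":[-12,-42,31],"angular":[0,0,0],"fingers":45},{"dp":[-12,-44,31],"angular":[0,0,0],"fingers":45},{"dp":[-12,-44,31],"angular":[0,0,0],"fingers":45}]' 60;  python3 - <<'E'
from h import *
togo([469,10.6,-13],np.pi-.02)
E
```

```text
clock: 8.1
eef_pos: [457.6, 54.1, 91.5]
tcp_rot: [-3.141, -0.0, 3.121]
contact_force: [0.2, 0.4, -4.4]
opening: 0.692
clock: 8.43
eef_pos: [468.4, 11.0, 61.1]
tcp_rot: [-3.141, -0.002, 3.119]
contact_force: [-0.2, 1.2, -4.5]
opening: 0.692
at [468.4  11.   61.1] [-3.141e+00 -2.000e-03  3.119e+00] dp [-0.8 -0.4 74.1] ang [-0.0001 -0.0022 -0.0028] t 8.43 F [-0.2  1.2 -4.5]
```

```bash
python3 -m creep '[{"dp":[0,0,20],"angular":[0,0,0],"fingers":45},{"dp":[0,0,42],"angular":[0,0,0],"fingers":45},{"dp":[0,0,62],"angular":[0,0,0],"fingers":45},{"dp":[0,0,72],"angular":[0,0,0],"fingers":45},{"dp":[0,0,73],"angular":[0,0,0],"fingers":45}]' 60; python3 -m creep '[{"dp":[0,0,0],"angular":[0,0,0],"fingers":45}]' 60
python3 - <<'E'
from h import *
togo([469,10.6,-13],np.pi-.02)
a=optics.grab_frame("top");cv2.imwrite("pics/t11.png",cv2.resize(a[140:300,240:400],None,fx=3.7,fy=3.7,interpolation=cv2.INTER_CUBIC))
b=optics.grab_frame("side");cv2.imwrite("pics/s11.png",cv2.resize(b[180:300,300:440],None,fx=5,fy=5,interpolation=cv2.INTER_CUBIC))
cv2.imwrite("pics/w11.png",optics.grab_frame("wrist"))
E
```

```text
clock: 8.85
eef_pos: [468.2, 13.0, -12.2]
tcp_rot: [-3.142, -0.002, 3.123]
contact_force: [0.2, 0.1, -3.7]
opening: 0.694
clock: 8.93
eef_pos: [469.3, 12.9, -11.0]
tcp_rot: [3.142, -0.0, 3.122]
contact_force: [-0.1, -0.0, -3.0]
opening: 0.685
at [469.3  12.9 -11. ] [ 3.142 -0.     3.122] dp [ 0.3 -2.3  2. ] ang [ 0.     -0.0003  0.0008] t 8.93 F [-0.1 -0.  -3. ]
```

View pics/t11.png

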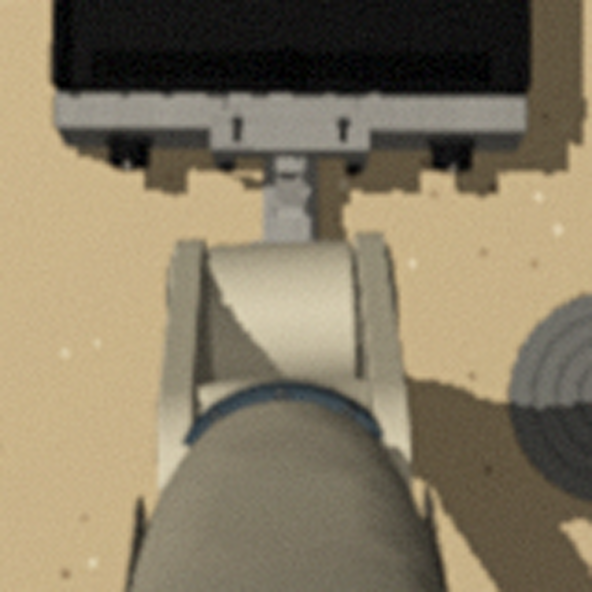

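View pics/s11.png

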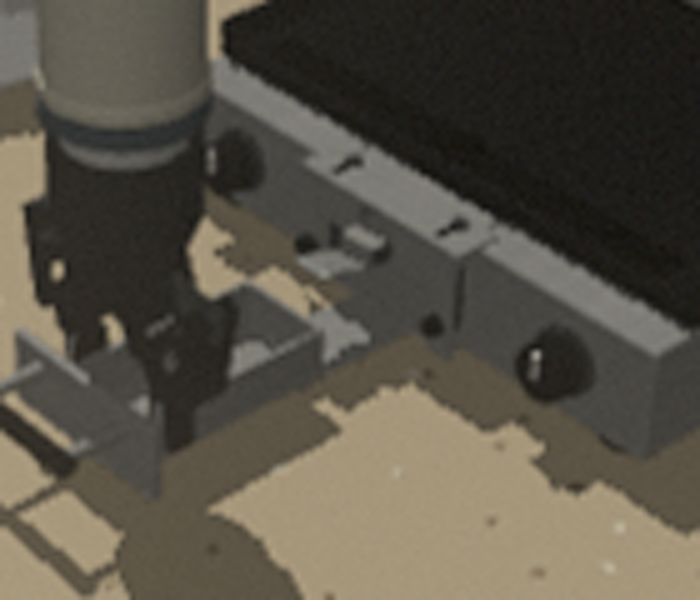

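View pics/w11.png

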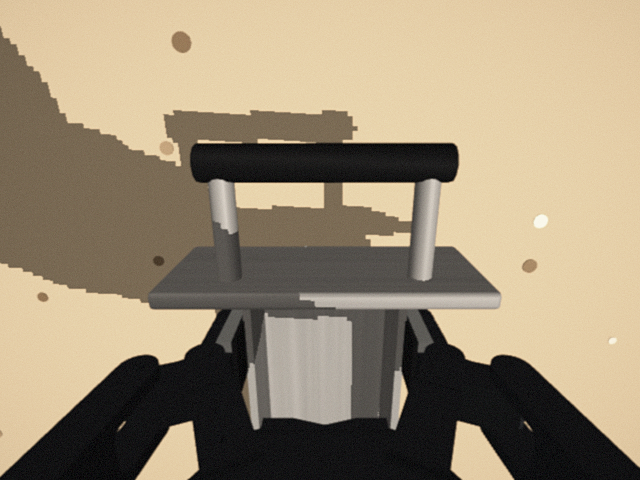

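Run:
```python
from h import *
c=cam("side"); s=r.sense(); M=R.from_euler('xyz',s['tcp_rot'])
q=lambda X:((proj(c,X)-[300,180])*5+2).round()
u=s['eef_pos'][2]+28.8; C=s['eef_pos']+M.apply([-39.9,0,0]); C[2]=u
T=R.from_euler('z',s['tcp_rot'][2]-np.pi)
print("tray corners",C.round(1),q([C+T.apply([65,-30,30]),C+T.apply([65,30,30]),C+T.apply([65,-30,0])]))
G=np.array([649,7,0]);g=R.from_euler('z',-.02)
print("slide right edge @0,-30, left",q([G+g.apply(x) for x in([0,-22,12],[-20,-22,12],[-20,22,12])]), "housing right bottom/top front",q([G+g.apply(x) for x in([0,-180,94],[0,-180,0],[0,180,94])]))
b=cv2.imread("pics/side0.png"); cv2.imwrite("pics/s0c.png",cv2.resize(b[180:300,300:440],None,fx=5,fy=5,interpolation=cv2.INTER_CUBIC))
print("slide end corners",q([G+g.apply(x) for x in([-85,-22,12],[-85,22,12])]))
```

```text
tray corners [510.3  11.9  18.7] [[328. 331.]
 [251. 280.]
 [326. 377.]]
slide right edge @0,-30, left [[419. 329.]
 [392. 343.]
 [336. 307.]] housing right bottom/top front [[661. 339.]
 [640. 491.]
 [179.  55.]]
slide end corners [[302. 391.]
 [247. 352.]]
```

View pics/s0c.png

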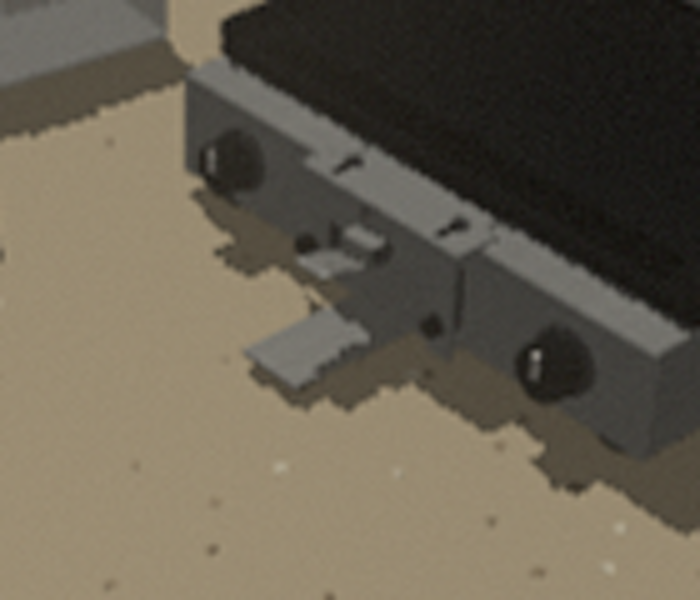

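```bash
python3 -m creep '[{"dp":[0,-2.5,1.5],"angular":[0,0,0],"fingers":45},{"dp":[0,-2.5,3],"angular":[0,0,0],"fingers":45},{"dp":[0,-2.5,4.5],"angular":[0,0,0],"fingers":45},{"dp":[0,-2.5,4.5],"angular":[0,0,0],"fingers":45}]' 60;python3 -m creep '[{"dp":[0,0,0],"angular":[0,0,0],"fingers":45},{"dp":[0,0,0],"angular":[0,0,0],"fingers":45}]'; python3 -c "
from h import *
togo([563,8.7,-17],np.pi-.02)"
```

```text
clock: 9.42
eef_pos: [469.3, 9.9, -15.9]
tcp_rot: [-3.142, 0.0, 3.122]
contact_force: [0.4, -0.5, -3.0]
opening: 0.693
clock: 9.58
eef_pos: [469.3, 10.0, -15.8]
tcp_rot: [-3.142, -0.0, 3.122]
contact_force: [-0.7, 0.2, -3.5]
opening: 0.692
at [469.3  10.  -15.8] [-3.142 -0.     3.122] dp [-93.8   0.6   1.2] ang [-0.     -0.0001  0.0001] t 9.58 F [-0.7  0.2 -3.5]
```

```bash
python3 -m creep '[{"dp":[-12,0,0],"angular":[0,0,0],"fingers":45},{"dp":[-24,0,0],"angular":[0,0,0],"fingers":45},{"dp":[-36,0,0],"angular":[0,0,0],"fingers":45},{"dp":[-48,0,0],"angular":[0,0,0],"fingers":45},{"dp":[-55,0,0],"angular":[0,0,0],"fingers":45}]';python3 -m creep '[{"dp":[0,0,0],"angular":[0,0,0],"fingers":45},{"dp":[0,0,0],"angular":[0,0,0],"fingers":45}]'
python3 - <<'E'
from h import *
togo([563,8.7,-17],np.pi-.02)
b=optics.grab_frame("side");cv2.imwrite("pics/s12.png",cv2.resize(b[180:300,300:440],None,fx=5,fy=5,interpolation=cv2.INTER_CUBIC))
cv2.imwrite("pics/w12.png",optics.grab_frame("wrist"))
E
```

```text
clock: 10.0
eef_pos: [525.8, 8.9, -15.7]
tcp_rot: [3.142, 0.001, 3.122]
contact_force: [-0.1, 0.5, -4.1]
opening: 0.687
clock: 10.17
eef_pos: [523.8, 8.9, -16.0]
tcp_rot: [-3.142, -0.001, 3.122]
contact_force: [0.0, -0.4, -4.2]
opening: 0.694
at [523.8   8.9 -16. ] [-3.142e+00 -1.000e-03  3.122e+00] dp [-39.2   0.6   1. ] ang [-0.     -0.0008  0.0002] t 10.17 F [ 0.  -0.4 -4.2]
```

View pics/s12.png

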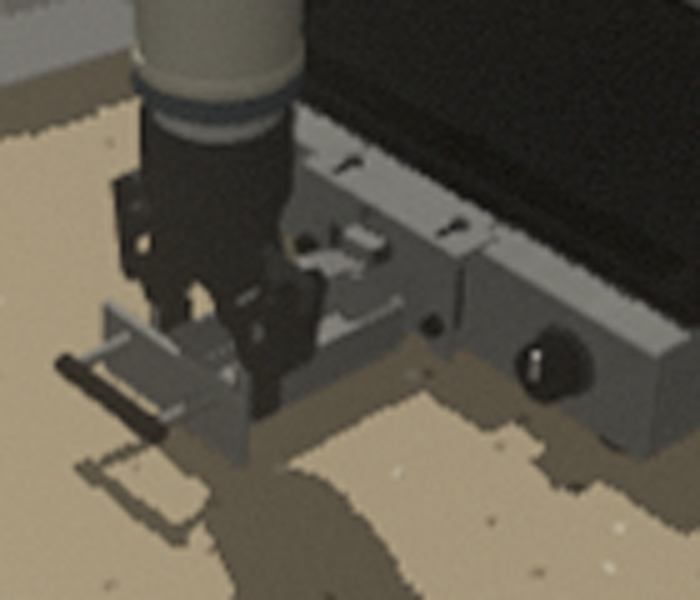

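View pics/w12.png

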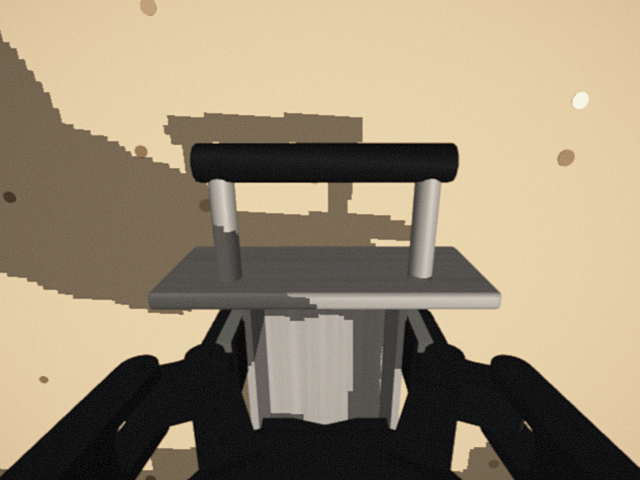

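```bash
python3 -m creep '[{"dp":[-5,0,0],"angular":[0,0,0],"fingers":45},{"dp":[-10,0,0],"angular":[0,0,0],"fingers":45},{"dp":[-16,0,0],"angular":[0,0,0],"fingers":45},{"dp":[-22,0,0],"angular":[0,0,0],"fingers":45},{"dp":[-22,0,0],"angular":[0,0,0],"fingers":45}]';python3 -m creep '[{"dp":[-5,0,0],"angular":[0,0,0],"fingers":45},{"dp":[-10,0,0],"angular":[0,0,0],"fingers":45},{"dp":[-14,0,0],"angular":[0,0,0],"fingers":45},{"dp":[-18,0,0],"angular":[0,0,0],"fingers":45},{"dp":[-18,0,0],"angular":[0,0,0],"fingers":45}]'
python3 - <<'E'
from h import *
togo([563,8.7,-17],np.pi-.02)
b=optics.grab_frame("side");cv2.imwrite("pics/s13.png",cv2.resize(b[180:300,300:440],None,fx=5,fy=5,interpolation=cv2.INTER_CUBIC))
cv2.imwrite("pics/t13.png",optics.grab_frame("top"))
E
```

```text
clock: 10.68
eef_pos: [548.4, 8.4, -15.5]
tcp_rot: [3.142, 0.002, 3.122]
contact_force: [0.4, -0.7, -3.0]
opening: 0.69
clock: 11.1
eef_pos: [565.5, 8.1, -15.7]
tcp_rot: [3.142, 0.001, 3.122]
contact_force: [0.4, -0.4, -3.6]
opening: 0.686
at [565.5   8.1 -15.7] [3.142e+00 1.000e-03 3.122e+00] dp [2.5 0.6 1.3] ang [0.     0.0011 0.0001] t 11.1 F [ 0.4 -0.4 -3.6]
```

View pics/s13.png

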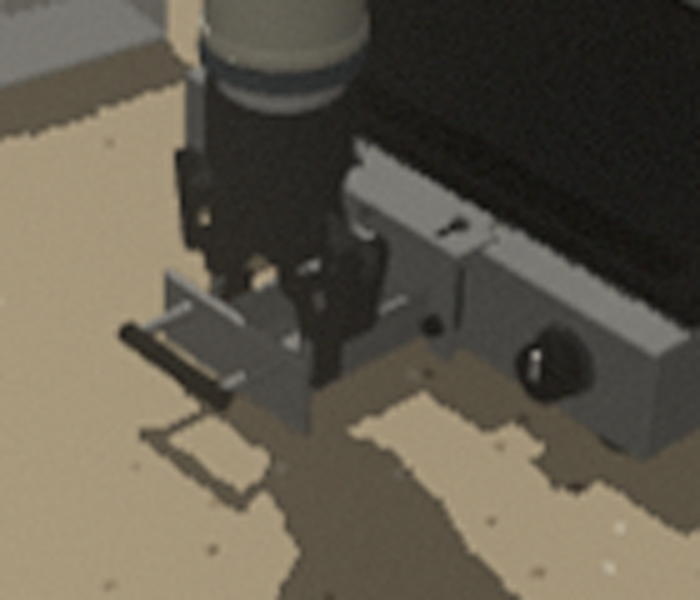

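```bash
python3 -m creep '[{"dp":[0,0,0.5],"angular":[0,0,0],"fingers":45},{"dp":[0,0,1],"angular":[0,0,0],"fingers":45},{"dp":[0,0,1],"angular":[0,0,0],"fingers":45}]'; python3 -m creep '[{"dp":[0,0,0.7],"angular":[0,0,0],"fingers":45},{"dp":[0,0,1],"angular":[0,0,0],"fingers":45},{"dp":[0,0,1],"angular":[0,0,0],"fingers":45}]'
```

```text
clock: 11.45
eef_pos: [564.0, 8.1, -16.7]
tcp_rot: [-3.142, -0.0, 3.122]
contact_force: [-0.3, 0.7, -2.4]
opening: 0.689
clock: 11.7
eef_pos: [564.0, 8.1, -16.8]
tcp_rot: [-3.142, -0.0, 3.122]
contact_force: [-6.2, 0.1, 12.1]
opening: 0.693
```

```bash
python3 -m creep '[{"dp":[0,0,-0.8],"angular":[0,0,0],"fingers":45},{"dp":[-2,0,-0.8],"angular":[0,0,0],"fingers":45},{"dp":[-4,0,-0.8],"angular":[0,0,0],"fingers":45},{"dp":[-4,0,-0.8],"angular":[0,0,0],"fingers":45}]'; python3 -m creep '[{"dp":[0,0,0],"angular":[0,0,0],"fingers":62},{"dp":[0,0,0],"angular":[0,0,0],"fingers":66},{"dp":[0,0,0],"angular":[0,0,0],"fingers":72},{"dp":[0,0,0],"angular":[0,0,0],"fingers":80},{"dp":[0,0,0],"angular":[0,0,0],"fingers":80}]';  python3 - <<'E'
from h import *
togo([563,8.7,-17],np.pi-.02)
b=optics.grab_frame("side");cv2.imwrite("pics/s14.png",cv2.resize(b[180:300,300:440],None,fx=5,fy=5,interpolation=cv2.INTER_CUBIC))
cv2.imwrite("pics/w14.png",optics.grab_frame("wrist"))
E
```

```text
clock: 12.03
eef_pos: [567.8, 8.0, -16.8]
tcp_rot: [-3.142, -0.001, 3.122]
contact_force: [-4.8, -0.8, 7.9]
opening: 0.692
clock: 12.45
eef_pos: [568.5, 8.0, -17.0]
tcp_rot: [3.142, 0.0, 3.122]
contact_force: [-0.8, 0.1, 0.5]
opening: 0.935
at [568.5   8.  -17. ] [3.142 0.    3.122] dp [ 5.5  0.6 -0. ] ang [0.     0.0004 0.0002] t 12.45 F [-0.8  0.1  0.5]
```

View pics/s14.png

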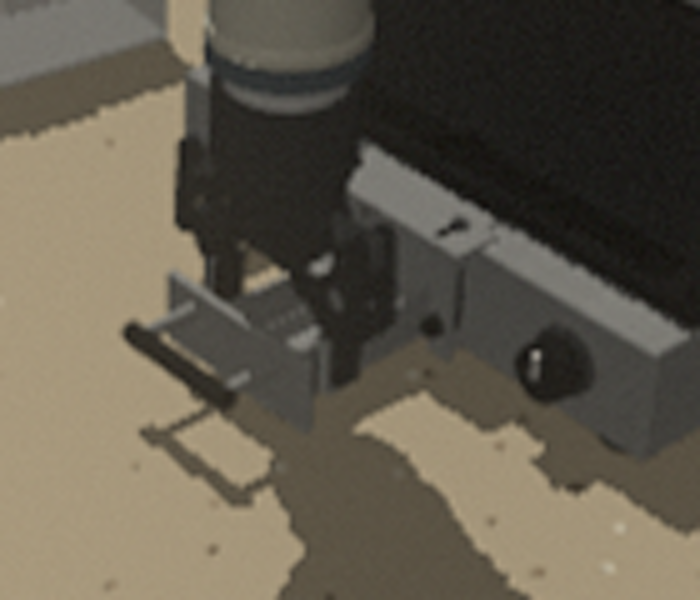

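View pics/w14.png

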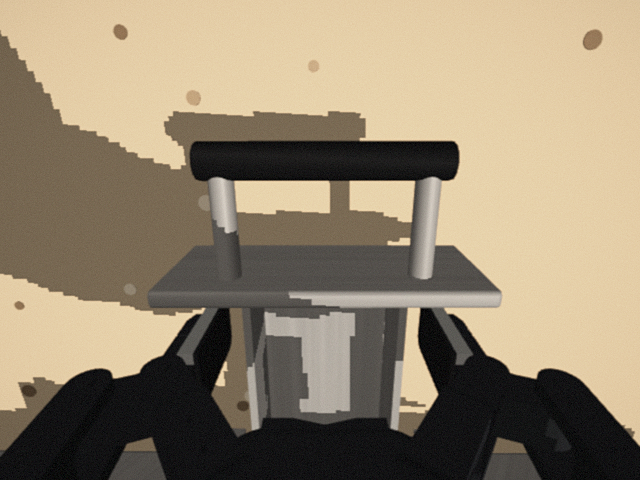

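Tray is released and lying level with its inner end in the mouth. Now up, back and down behind the handle to push.

```bash
python3 -m creep '[{"dp":[0,0,-10],"angular":[0,0,0],"fingers":80},{"dp":[0,0,-30],"angular":[0,0,0],"fingers":80},{"dp":[0,0,-60],"angular":[0,0,0],"fingers":80},{"dp":[0,0,-80],"angular":[0,0,0],"fingers":80},{"dp":[20,0,-85],"angular":[0,0,0],"fingers":60}]'; python3 -m creep '[{"dp":[30,0,0],"angular":[0,0,0],"fingers":40},{"dp":[60,0,0],"angular":[0,0,0],"fingers":40},{"dp":[80,0,0],"angular":[0,0,0],"fingers":40},{"dp":[80,0,0],"angular":[0,0,0],"fingers":40},{"dp":[80,0,0],"angular":[0,0,0],"fingers":40}]';  python3 - <<'E'
from h import *
togo([472,10,-5],np.pi-.02)
b=optics.grab_frame("side");cv2.imwrite("pics/s15.png",cv2.resize(b[180:300,300:440],None,fx=5,fy=5,interpolation=cv2.INTER_CUBIC))
cv2.imwrite("pics/w15.png",optics.grab_frame("wrist"))
E
```

```text
clock: 12.97
eef_pos: [554.1, 8.4, 72.7]
tcp_rot: [3.141, 0.01, 3.122]
contact_force: [0.2, 0.7, 0.1]
opening: 0.818
clock: 13.38
eef_pos: [468.0, 10.0, 68.8]
tcp_rot: [3.142, 0.001, 3.122]
contact_force: [0.5, 1.1, 0.9]
opening: 0.468
at [468.   10.   68.8] [3.142e+00 1.000e-03 3.122e+00] dp [-3.9  0.  73.8] ang [0.     0.0009 0.0003] t 13.38 F [0.5 1.1 0.9]
```

View pics/s15.png

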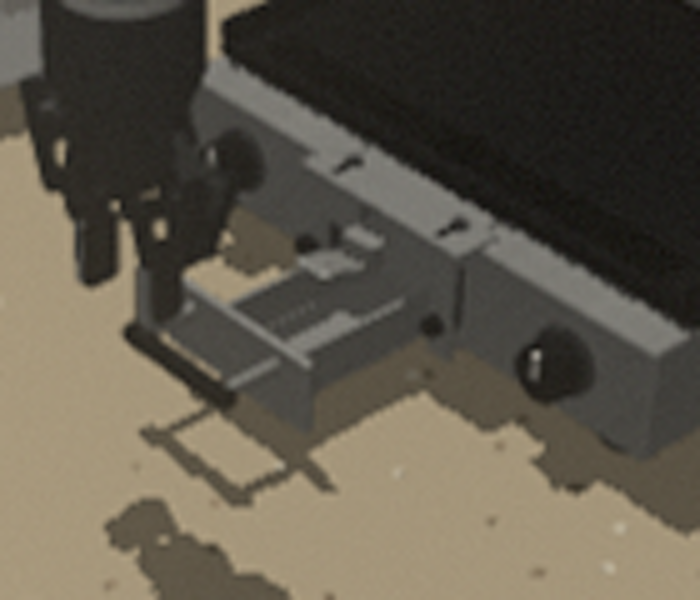

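View pics/w15.png

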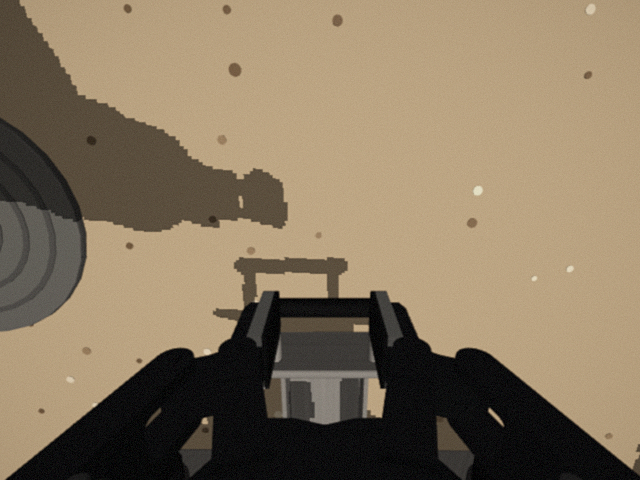

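Run:
```python
from h import *
c=cam("wrist"); print(onz(c,[(322,307),(322,298),(322,317)],46).round(1), onz(c,[(322,375)],58).round(1))
# side check: handle ends crop(130,330),(228,400)
c=cam("side"); print(onz(c,[(300+130/5,180+330/5),(300+228/5,180+398/5)],46).round(1), onz(c,[(300+312/5,180+360/5),(300+140/5,180+262/5)],58).round(1))
```

```text
[[500.3   6.6  46. ]
 [494.    6.7  46. ]
 [507.4   6.4  46. ]] [[541.7   5.8  58. ]]
[[500.3  48.8  46. ]
 [499.9 -27.3  46. ]] [[541.8 -43.1  58. ]
 [533.3  79.5  58. ]]
```

```bash
python3 -m creep '[{"dp":[4,0,20],"angular":[0,0,0],"fingers":40},{"dp":[4,0,45],"angular":[0,0,0],"fingers":40},{"dp":[4,0,65],"angular":[0,0,0],"fingers":40},{"dp":[4,0,75],"angular":[0,0,0],"fingers":40},{"dp":[4,0,75],"angular":[0,0,0],"fingers":40}]'
python3 - <<'E'
from h import *
togo([472,10,-5],np.pi-.02)
b=optics.grab_frame("side");cv2.imwrite("pics/s16.png",cv2.resize(b[180:300,300:440],None,fx=5,fy=5,interpolation=cv2.INTER_CUBIC))
cv2.imwrite("pics/w16.png",optics.grab_frame("wrist"))
E
```

```text
clock: 13.9
eef_pos: [463.8, 10.0, -8.8]
tcp_rot: [-3.141, -0.003, 3.122]
contact_force: [-1.0, 0.3, -0.3]
opening: 0.464
at [463.8  10.   -8.8] [-3.141e+00 -3.000e-03  3.122e+00] dp [-8.2  0.1 -3.8] ang [-0.0001 -0.0029  0.0002] t 13.9 F [-1.   0.3 -0.3]
```

View pics/s16.png

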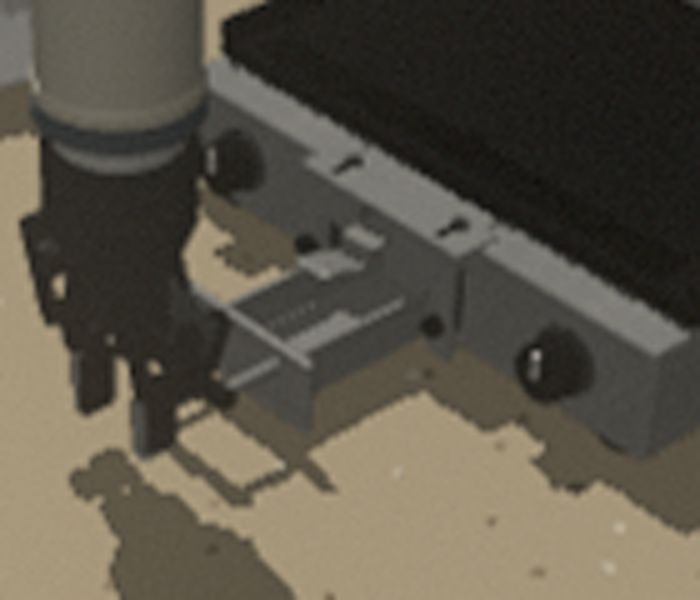

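View pics/w16.png

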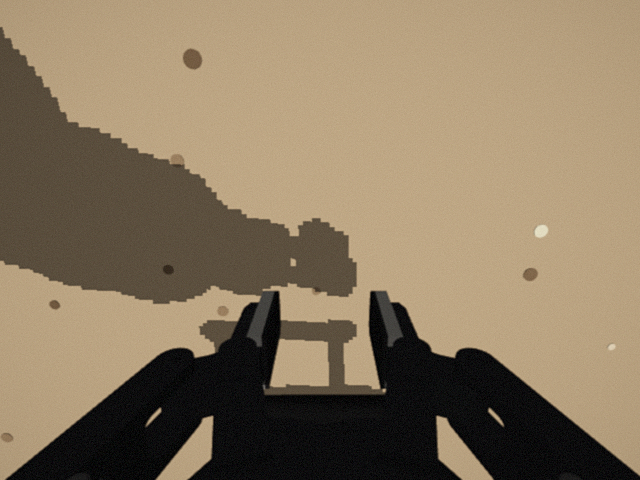

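```bash
python3 -m creep '[{"dp":[-6,0,0],"angular":[0,0,0],"fingers":40},{"dp":[-12,0,0],"angular":[0,0,0],"fingers":40},{"dp":[-16,0,0],"angular":[0,0,0],"fingers":40},{"dp":[-18,0,0],"angular":[0,0,0],"fingers":40}]';python3 -m creep '[{"dp":[-3,0,0],"angular":[0,0,0],"fingers":40},{"dp":[-6,0,0],"angular":[0,0,0],"fingers":40},{"dp":[-9,0,0],"angular":[0,0,0],"fingers":40},{"dp":[-12,0,0],"angular":[0,0,0],"fingers":40}]';python3 - <<'E'
from h import *
togo([472,10,-5],np.pi-.02)
b=optics.grab_frame("side");cv2.imwrite("pics/s17.png",cv2.resize(b[180:300,300:440],None,fx=5,fy=5,interpolation=cv2.INTER_CUBIC))
E
```

```text
clock: 14.33
eef_pos: [483.4, 9.7, -6.3]
tcp_rot: [3.142, 0.001, 3.122]
contact_force: [-4.6, -0.1, 3.0]
opening: 0.469
clock: 14.67
eef_pos: [494.1, 9.5, -7.1]
tcp_rot: [-3.142, -0.001, 3.122]
contact_force: [-2.2, 0.5, 1.0]
opening: 0.476
at [494.1   9.5  -7.1] [-3.142e+00 -1.000e-03  3.122e+00] dp [22.1  0.1 -2.1] ang [-0.     -0.0007  0.0003] t 14.67 F [-2.2  0.5  1. ]
```

View pics/s17.png

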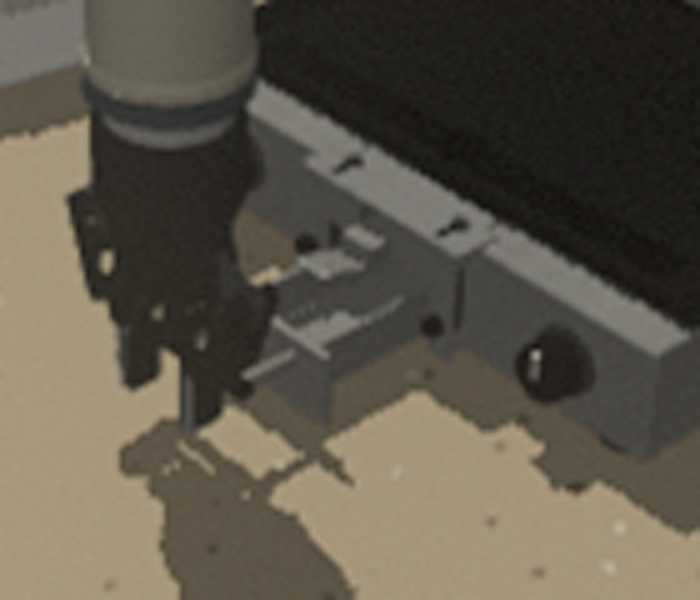

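```bash
python3 -m creep '[{"dp":[-4,0,0],"angular":[0,0,0],"fingers":40},{"dp":[-8,0,0],"angular":[0,0,0],"fingers":40},{"dp":[-12,0,0],"angular":[0,0,0],"fingers":40},{"dp":[-16,0,0],"angular":[0,0,0],"fingers":40},{"dp":[-20,0,0],"angular":[0,0,0],"fingers":40}]'
```

```text
clock: 15.13
eef_pos: [514.9, 9.1, -7.0]
tcp_rot: [-3.142, 0.0, 3.122]
contact_force: [-2.7, 1.2, 0.9]
opening: 0.467
```

```bash
python3 -m creep '[{"dp":[-3,0,0],"angular":[0,0,0],"fingers":40},{"dp":[-6,0,0],"angular":[0,0,0],"fingers":40},{"dp":[-9,0,0],"angular":[0,0,0],"fingers":40},{"dp":[-12,0,0],"angular":[0,0,0],"fingers":40},{"dp":[-15,0,0],"angular":[0,0,0],"fingers":40}]';python3 - <<'E'
from h import *
togo([472,10,-5],np.pi-.02)
b=optics.grab_frame("side");cv2.imwrite("pics/s18.png",cv2.resize(b[180:300,300:440],None,fx=5,fy=5,interpolation=cv2.INTER_CUBIC))
E
```

```text
clock: 15.55
eef_pos: [529.4, 8.8, -7.1]
tcp_rot: [-3.142, -0.0, 3.122]
contact_force: [-2.2, 0.6, -0.3]
opening: 0.469
at [529.4   8.8  -7.1] [-3.142 -0.     3.122] dp [57.5  0.1 -2. ] ang [-0.     -0.0002  0.0002] t 15.55 F [-2.2  0.6 -0.3]
```

View pics/s18.png

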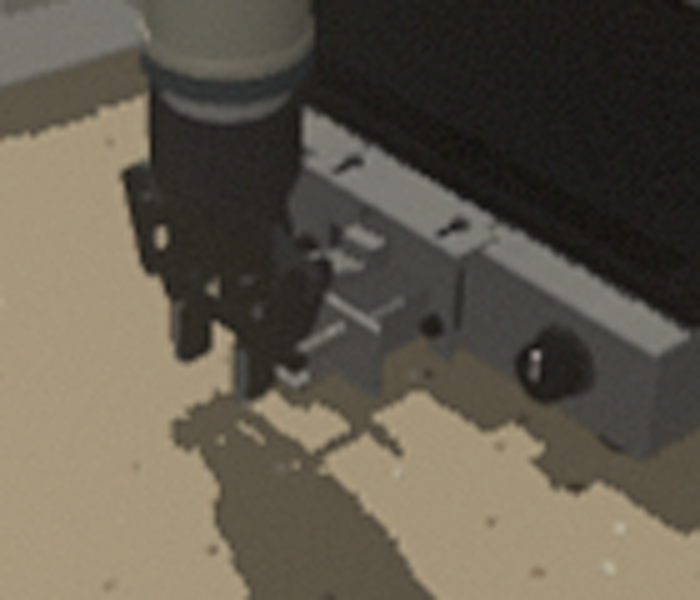

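```bash
python3 -m creep '[{"dp":[-2,0,0],"angular":[0,0,0],"fingers":40},{"dp":[-4,0,0],"angular":[0,0,0],"fingers":40},{"dp":[-6,0,0],"angular":[0,0,0],"fingers":40},{"dp":[-8,0,0],"angular":[0,0,0],"fingers":40},{"dp":[-10,0,0],"angular":[0,0,0],"fingers":40}]'
```

```text
clock: 16.02
eef_pos: [539.4, 8.6, -7.0]
tcp_rot: [3.142, -0.0, 3.122]
contact_force: [-3.4, 0.8, 0.3]
opening: 0.467
```

```bash
python3 -m creep '[{"dp":[-1.5,0,0],"angular":[0,0,0],"fingers":40},{"dp":[-3,0,0],"angular":[0,0,0],"fingers":40},{"dp":[-4.5,0,0],"angular":[0,0,0],"fingers":40}]'
```

```text
clock: 16.27
eef_pos: [543.8, 8.5, -7.0]
tcp_rot: [3.142, -0.0, 3.122]
contact_force: [-3.6, 0.2, 0.5]
opening: 0.466
```

```bash
python3 -m creep '[{"dp":[-1.5,0,0],"angular":[0,0,0],"fingers":40},{"dp":[-3,0,0],"angular":[0,0,0],"fingers":40},{"dp":[-4.5,0,0],"angular":[0,0,0],"fingers":40}]'
```

```text
clock: 16.52
eef_pos: [548.4, 8.4, -7.0]
tcp_rot: [3.142, -0.0, 3.122]
contact_force: [-3.2, 0.4, 0.8]
opening: 0.467
```

```bash
python3 -m creep '[{"dp":[-1,0,0],"angular":[0,0,0],"fingers":40},{"dp":[-2,0,0],"angular":[0,0,0],"fingers":40},{"dp":[-3,0,0],"angular":[0,0,0],"fingers":40}]'
```

```text
clock: 16.77
eef_pos: [549.9, 8.4, -7.2]
tcp_rot: [3.142, -0.003, 3.122]
contact_force: [-8.3, 1.5, 5.7]
opening: 0.464
```

```bash
python3 -m creep '[{"dp":[-1,0,0],"angular":[0,0,0],"fingers":40},{"dp":[-2,0,0],"angular":[0,0,0],"fingers":40},{"dp":[-3,0,0],"angular":[0,0,0],"fingers":40}]'
```

```text
clock: 17.02
eef_pos: [552.4, 8.4, -7.2]
tcp_rot: [3.142, -0.003, 3.122]
contact_force: [-8.6, 2.3, 5.9]
opening: 0.468
```

```bash
python3 -m creep '[{"dp":[-1,0,0],"angular":[0,0,0],"fingers":40},{"dp":[-2,0,0],"angular":[0,0,0],"fingers":40},{"dp":[-3,0,0],"angular":[0,0,0],"fingers":40}]'
python3 - <<'E'
from h import *
b=optics.grab_frame("side");cv2.imwrite("pics/s19.png",cv2.resize(b[180:300,300:440],None,fx=5,fy=5,interpolation=cv2.INTER_CUBIC))
E
```

```text
clock: 17.27
eef_pos: [555.2, 8.4, -7.2]
tcp_rot: [3.142, -0.004, 3.122]
contact_force: [-10.2, 1.8, 6.2]
opening: 0.462
```

View pics/s19.png

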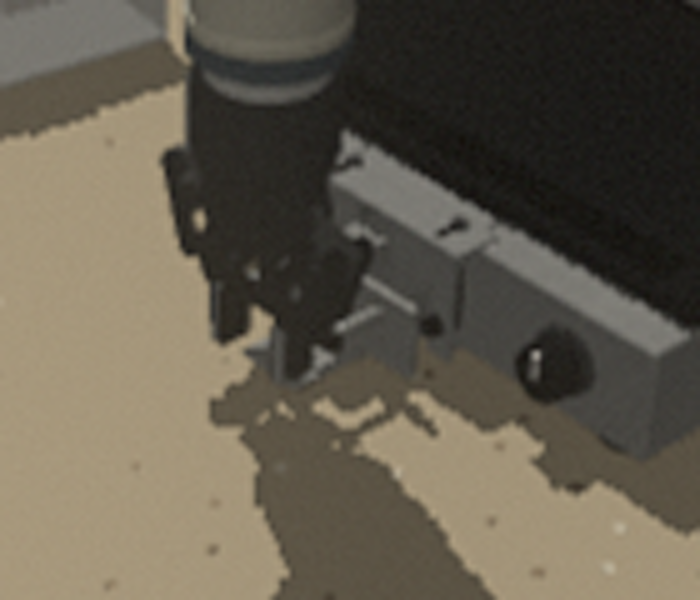

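```bash
python3 -m creep '[{"dp":[-1,0,0],"angular":[0,0,0],"fingers":40},{"dp":[-2,0,0],"angular":[0,0,0],"fingers":40},{"dp":[-3,0,0],"angular":[0,0,0],"fingers":40}]'
```

```text
clock: 17.57
eef_pos: [558.0, 8.3, -7.3]
tcp_rot: [3.142, -0.004, 3.122]
contact_force: [-10.5, 2.2, 6.4]
opening: 0.471
```

```bash
python3 -m creep '[{"dp":[-1,0,0],"angular":[0,0,0],"fingers":40},{"dp":[-2,0,0],"angular":[0,0,0],"fingers":40},{"dp":[-3,0,0],"angular":[0,0,0],"fingers":40}]'
```

```text
clock: 17.82
eef_pos: [560.7, 8.3, -7.3]
tcp_rot: [3.142, -0.005, 3.122]
contact_force: [-11.2, 2.7, 7.9]
opening: 0.471
```

```bash
python3 -m creep '[{"dp":[-1,0,0],"angular":[0,0,0],"fingers":40},{"dp":[-2,0,0],"angular":[0,0,0],"fingers":40}]'
```

```text
clock: 17.98
eef_pos: [562.4, 8.3, -7.4]
tcp_rot: [3.142, -0.005, 3.122]
contact_force: [-11.7, 2.1, 7.4]
opening: 0.469
```

```bash
python3 -m creep '[{"dp":[-1,0,0],"angular":[0,0,0],"fingers":40},{"dp":[-2,0,0],"angular":[0,0,0],"fingers":40}]'
```

```text
clock: 18.15
eef_pos: [564.2, 8.3, -7.4]
tcp_rot: [3.142, -0.006, 3.122]
contact_force: [-11.4, 2.5, 7.3]
opening: 0.463
```

```bash
python3 -m creep '[{"dp":[-1,0,0],"angular":[0,0,0],"fingers":40},{"dp":[-2,0,0],"angular":[0,0,0],"fingers":40}]'
```

```text
clock: 18.32
eef_pos: [567.2, 8.2, -7.2]
tcp_rot: [3.141, -0.004, 3.122]
contact_force: [-9.3, 1.9, 5.7]
opening: 0.47
```

```bash
python3 -m creep '[{"dp":[-0.5,0,0],"angular":[0,0,0],"fingers":40},{"dp":[-1,0,0],"angular":[0,0,0],"fingers":40}]'
python3 - <<'E'
from h import *
b=optics.grab_frame("side");cv2.imwrite("pics/s20.png",cv2.resize(b[180:300,300:440],None,fx=5,fy=5,interpolation=cv2.INTER_CUBIC))
E
```

```text
clock: 18.48
eef_pos: [568.2, 8.2, -7.2]
tcp_rot: [3.141, -0.004, 3.122]
contact_force: [-10.5, 2.0, 7.1]
opening: 0.474
```

View pics/s20.png

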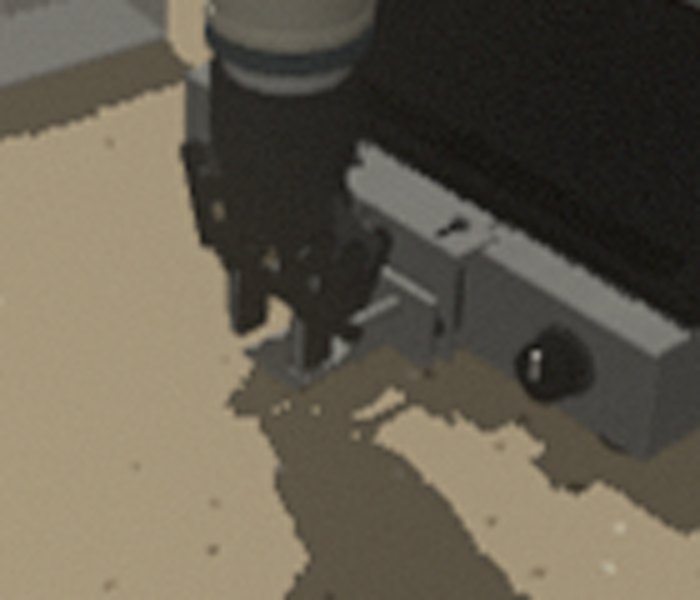

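```bash
python3 -m creep '[{"dp":[-0.5,0,0],"angular":[0,0,0],"fingers":40},{"dp":[-0.5,0,0],"angular":[0,0,0],"fingers":40}]'
```

```text
clock: 18.7
eef_pos: [568.8, 8.2, -7.2]
tcp_rot: [3.142, -0.004, 3.122]
contact_force: [-9.6, 2.1, 5.4]
opening: 0.468
```

```bash
python3 -m creep '[{"dp":[-0.5,0,0],"angular":[0,0,0],"fingers":40},{"dp":[-0.5,0,0],"angular":[0,0,0],"fingers":40}]'
```

```text
clock: 18.87
eef_pos: [569.2, 8.2, -7.3]
tcp_rot: [3.141, -0.004, 3.122]
contact_force: [-10.0, 2.6, 6.3]
opening: 0.469
```

```bash
python3 -m creep '[{"dp":[-0.5,0,0],"angular":[0,0,0],"fingers":40},{"dp":[-0.5,0,0],"angular":[0,0,0],"fingers":40}]'
```

```text
clock: 19.03
eef_pos: [569.4, 8.2, -7.3]
tcp_rot: [3.141, -0.004, 3.122]
contact_force: [-10.5, 2.3, 7.0]
opening: 0.466
```

```bash
python3 -m creep '[{"dp":[-0.5,0,0],"angular":[0,0,0],"fingers":40},{"dp":[-0.5,0,0],"angular":[0,0,0],"fingers":40}]'
```

```text
clock: 19.2
eef_pos: [569.4, 8.2, -7.3]
tcp_rot: [3.141, -0.005, 3.122]
contact_force: [-12.5, 2.1, 8.0]
opening: 0.468
```

```bash
python3 -m creep '[{"dp":[-0.4,0,0],"angular":[0,0,0],"fingers":40},{"dp":[-0.4,0,0],"angular":[0,0,0],"fingers":40}]'
```

```text
clock: 19.37
eef_pos: [569.5, 8.2, -7.4]
tcp_rot: [3.141, -0.006, 3.122]
contact_force: [-12.7, 2.2, 9.0]
opening: 0.466
```

```bash
python3 -m creep '[{"dp":[-0.4,0,0],"angular":[0,0,0],"fingers":40},{"dp":[-0.4,0,0],"angular":[0,0,0],"fingers":40}]';python3 - <<'E'
from h import *
b=optics.grab_frame("side");cv2.imwrite("pics/s21.png",cv2.resize(b[180:300,300:440],None,fx=5,fy=5,interpolation=cv2.INTER_CUBIC))
cv2.imwrite("pics/w21.png",optics.grab_frame("wrist"))
E
```

```text
clock: 19.53
eef_pos: [569.5, 8.2, -7.4]
tcp_rot: [3.141, -0.006, 3.122]
contact_force: [-12.9, 2.2, 9.2]
opening: 0.466
```

View pics/s21.png

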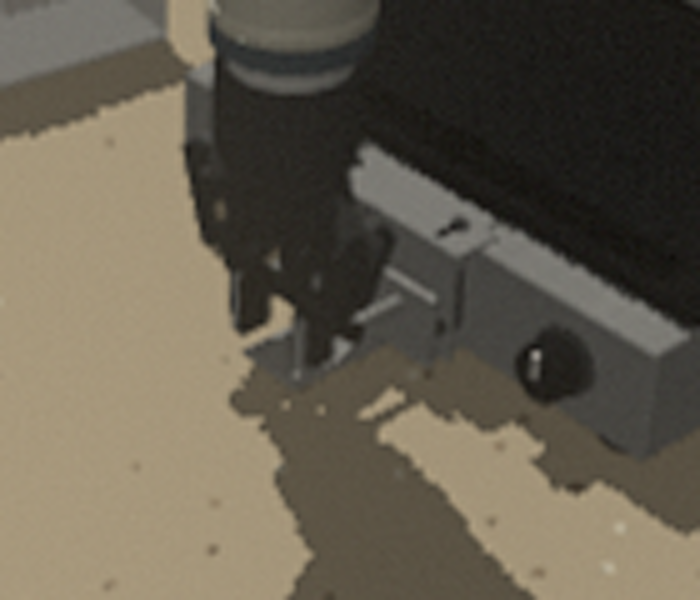

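View pics/w21.png

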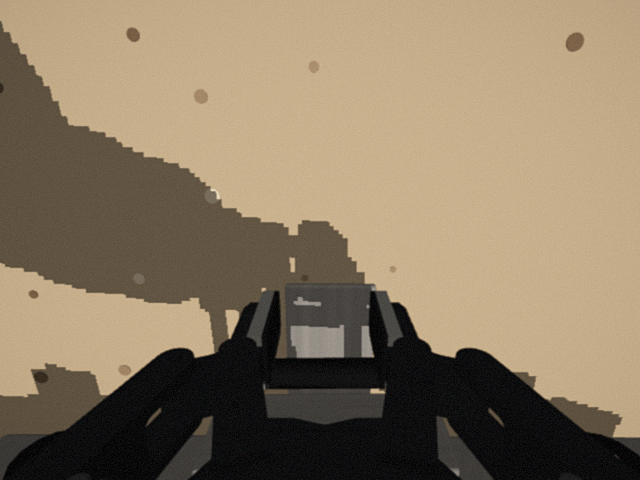

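Run:
```python
from h import *
c=cam("side")
for z in (0,10,20,30,40,50): print(z,((proj(c,[[569.5,8.2-27,z],[569.5,8.2+27,z],[580,8.2-27,z],[464,10-27,z]])-[300,180])*5+2).round().tolist())
```

```text
0 [[317.0, 409.0], [247.0, 363.0], [331.0, 401.0], [162.0, 492.0]]
10 [[317.0, 394.0], [248.0, 348.0], [332.0, 386.0], [162.0, 476.0]]
20 [[318.0, 379.0], [248.0, 333.0], [333.0, 371.0], [162.0, 461.0]]
30 [[319.0, 363.0], [248.0, 318.0], [333.0, 355.0], [162.0, 445.0]]
40 [[319.0, 348.0], [249.0, 302.0], [334.0, 340.0], [162.0, 429.0]]
50 [[320.0, 332.0], [249.0, 287.0], [335.0, 324.0], [162.0, 413.0]]
```

```bash
python3 -m creep '[{"dp":[0,0,-0.5],"angular":[0,0,0],"fingers":40},{"dp":[0,0,-1],"angular":[0,0,0],"fingers":40}]'; python3 -m creep '[{"dp":[0,0,0],"angular":[0,0,0],"fingers":40}]'
```

```text
clock: 19.8
eef_pos: [569.9, 8.2, -6.8]
tcp_rot: [3.141, -0.006, 3.122]
contact_force: [-9.4, 3.5, -2.2]
opening: 0.463
clock: 19.88
eef_pos: [570.3, 8.3, -6.9]
tcp_rot: [3.141, -0.005, 3.122]
contact_force: [-8.7, 4.0, -1.1]
opening: 0.468
```

```bash
python3 -m creep '[{"dp":[-0.4,0,0],"angular":[0,0,0],"fingers":40},{"dp":[-0.4,0,0],"angular":[0,0,0],"fingers":40}]'
```

```text
clock: 20.05
eef_pos: [570.3, 8.3, -6.9]
tcp_rot: [3.141, -0.006, 3.122]
contact_force: [-11.2, 3.4, 1.6]
opening: 0.473
```

```bash
python3 -m creep '[{"dp":[-0.4,0,0],"angular":[0,0,0],"fingers":40},{"dp":[-0.4,0,0],"angular":[0,0,0],"fingers":40}]'
```

```text
clock: 20.22
eef_pos: [570.3, 8.3, -6.9]
tcp_rot: [3.141, -0.007, 3.122]
contact_force: [-11.5, 3.8, 3.0]
opening: 0.469
```

```bash
python3 -m creep '[{"dp":[-0.4,0,0],"angular":[0,0,0],"fingers":40},{"dp":[-0.4,0,0],"angular":[0,0,0],"fingers":40}]'
```

```text
clock: 20.38
eef_pos: [570.4, 8.3, -6.9]
tcp_rot: [3.141, -0.007, 3.122]
contact_force: [-13.2, 4.4, 3.3]
opening: 0.467
```

```bash
python3 -m creep '[{"dp":[-0.3,0,0],"angular":[0,0,0],"fingers":40},{"dp":[-0.3,0,0],"angular":[0,0,0],"fingers":40}]'
```

```text
clock: 20.55
eef_pos: [570.4, 8.3, -7.0]
tcp_rot: [3.141, -0.008, 3.122]
contact_force: [-14.1, 3.4, 4.8]
opening: 0.468
```

```bash
python3 -m creep '[{"dp":[-0.3,0,0],"angular":[0,0,0],"fingers":40},{"dp":[-0.3,0,0],"angular":[0,0,0],"fingers":40}]'
```

```text
clock: 20.72
eef_pos: [570.4, 8.3, -7.0]
tcp_rot: [3.141, -0.008, 3.122]
contact_force: [-14.7, 4.3, 5.7]
opening: 0.469
```

Force has risen to 14.7 N with no motion, so rather than force it I back off and inspect the catch.

```bash
python3 -m creep '[{"dp":[3,0,0],"angular":[0,0,0],"fingers":40},{"dp":[10,0,0],"angular":[0,0,0],"fingers":40},{"dp":[30,0,0],"angular":[0,0,0],"fingers":40},{"dp":[55,0,0],"angular":[0,0,0],"fingers":40},{"dp":[80,0,0],"angular":[0,0,0],"fingers":40}]';python3 - <<'E'
from h import *
s=r.sense();print(s['eef_pos'],s['contact_force'])
b=optics.grab_frame("side");cv2.imwrite("pics/s22.png",cv2.resize(b[200:280,330:440],None,fx=7,fy=7,interpolation=cv2.INTER_CUBIC))
a=optics.grab_frame("top");cv2.imwrite("pics/t22.png",cv2.resize(a[150:230,260:370],None,fx=7,fy=7,interpolation=cv2.INTER_CUBIC))
E
```

```text
clock: 21.13
eef_pos: [495.4, 9.4, -5.7]
tcp_rot: [-3.142, 0.003, 3.122]
contact_force: [-0.2, -0.6, 0.4]
opening: 0.468
[495.39069367   9.38307794  -5.70654334] [-0.2179664  -0.57456293  0.39539676]
```

View pics/s22.png

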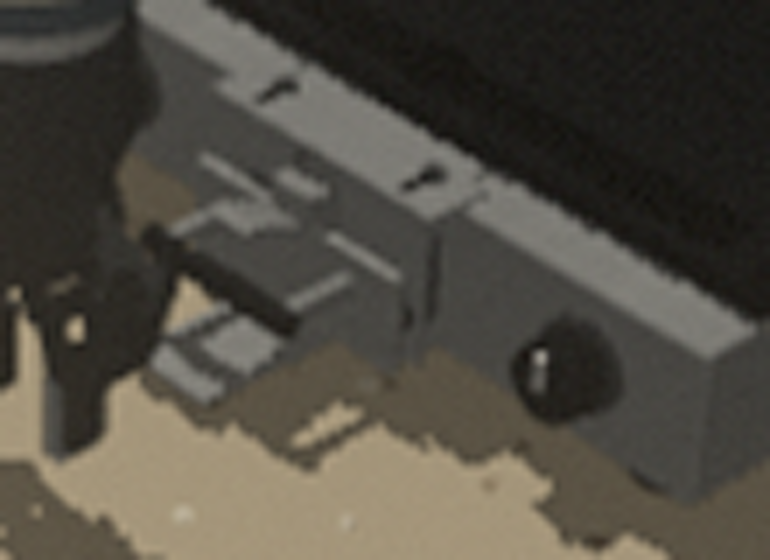

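View pics/t22.png

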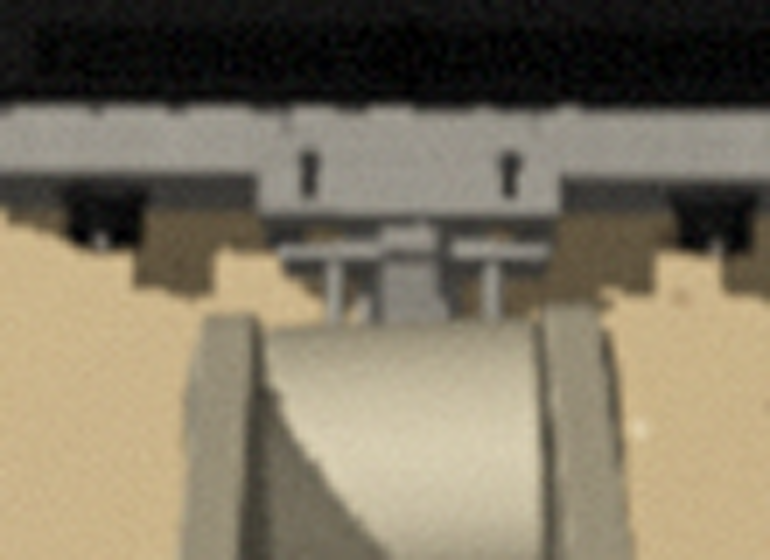

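Run:
```python
from h import *
b=cv2.imread("pics/side0.png");x=cv2.resize(b[200:280,330:440],None,fx=7,fy=7,interpolation=cv2.INTER_CUBIC)
cv2.imwrite("pics/s0d.png",x)
c=cam("top"); f=lambda u,v:(260+(u+.5)/7-.5,150+(v+.5)/7-.5)
a=onz(c,[f(283,250),f(548,243)],58); print("plate top mid-line",a.round(1)); print("bracket front edge",onz(c,[f(260,213),f(558,213)],84).round(1), "catch tip?")
```

```text
plate top mid-line [[629.7  59.2  58. ]
 [630.7 -48.4  58. ]]
bracket front edge [[638.9  67.   84. ]
 [636.7 -51.8  84. ]] catch tip?
```

View pics/s0d.png

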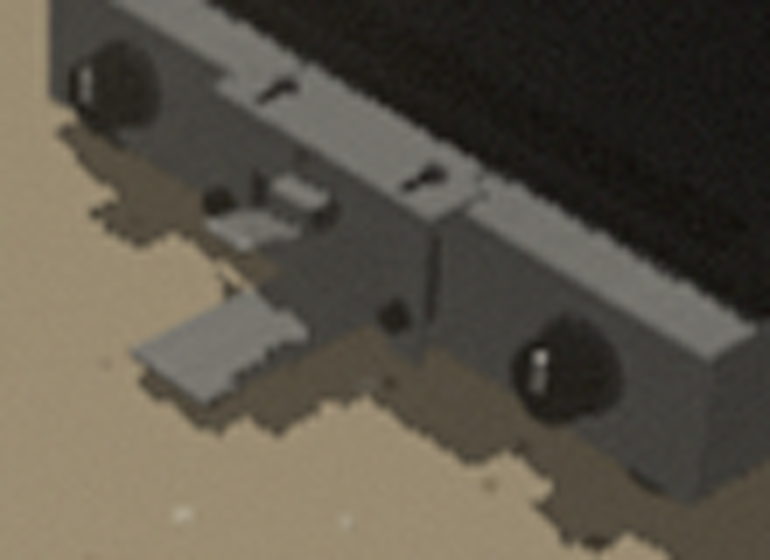

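Run:
```python
from h import *
c=cam("top")
a=cv2.imread("pics/top0.png");print(0)
cv2.imwrite("pics/t0d.png",cv2.resize(a[150:230,260:370],None,fx=7,fy=7,interpolation=cv2.INTER_CUBIC))
f=lambda u,v:(260+(u+.5)/7-.5,150+(v+.5)/7-.5)
for z in (35,45,55): print(z,onz(c,[f(272,245),f(515,245)],z).round(1))
# same image rows, plate faces
print(onz(c,[f(300,240),f(300,262)],58).round(1))
```

```text
0
35 [[637.3  64.7  35. ]
 [635.5 -35.6  35. ]]
45 [[634.9  64.2  45. ]
 [633.1 -35.4  45. ]]
55 [[632.6  63.8  55. ]
 [630.8 -35.1  55. ]]
[[633.8  52.2  58. ]
 [624.7  52.3  58. ]]
```

View pics/t0d.png

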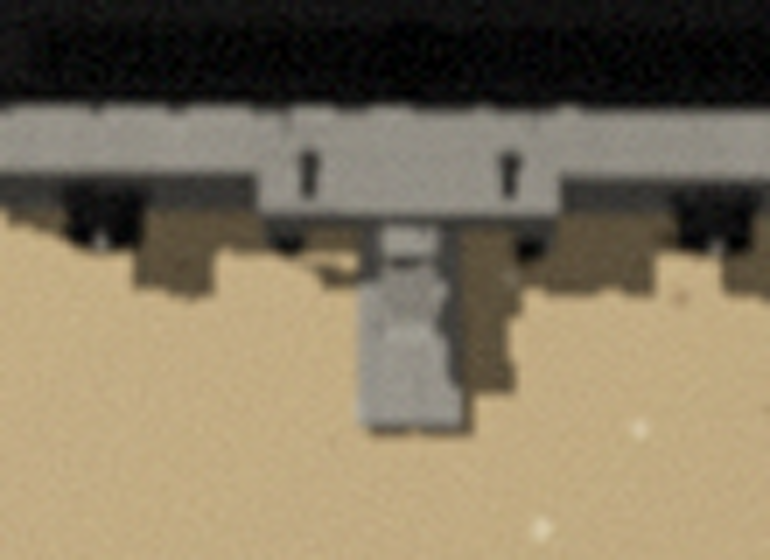

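Run:
```python
from h import *
c=cam("side"); f=lambda u,v:(330+(u+.5)/7-.5,200+(v+.5)/7-.5)
def Y(n,p,z):
    a=onz(c,[f(*q) for q in p],z);d=a[0]-a[1];print(n,a.round(1).tolist(),"yaw",np.arctan2(-d[0],d[1]).round(3))
Y("plate",[(202,153),(400,278)],58);Y("bracket",[(217,87),(430,217)],84);Y("handle",[(150,230),(295,328)],46);Y("housing",[(470,212),(708,357)],82)
```

```text
plate [[630.1, 65.3, 58.0], [627.1, -44.4, 58.0]] yaw -0.028
bracket [[638.7, 67.0, 84.0], [635.4, -49.3, 84.0]] yaw -0.028
handle [[591.0, 52.2, 46.0], [587.9, -30.0, 46.0]] yaw -0.037
housing [[651.0, -54.7, 82.0], [647.1, -169.8, 82.0]] yaw -0.034
```

```bash
python3 -m creep '[{"dp":[15,0,-30],"angular":[0,0,0],"fingers":40},{"dp":[30,0,-60],"angular":[0,0,0],"fingers":55},{"dp":[45,0,-80],"angular":[0,0,0],"fingers":85},{"dp":[45,0,-90],"angular":[0,0,0],"fingers":85},{"dp":[45,0,-90],"angular":[0,0,0],"fingers":85}]'; python3 -m creep '[{"dp":[0,0,0],"angular":[0,0,0],"fingers":85},{"dp":[0,0,0],"angular":[0,0,0],"fingers":85},{"dp":[0,0,0],"angular":[0,0,0],"fingers":85}]';python3 - <<'E'
from h import *
cv2.imwrite("pics/w23.png",optics.grab_frame("wrist"))
a=optics.grab_frame("top");cv2.imwrite("pics/t23.png",cv2.resize(a[150:230,260:370],None,fx=7,fy=7,interpolation=cv2.INTER_CUBIC))
E
```

```text
clock: 21.65
eef_pos: [452.7, 10.3, 86.4]
tcp_rot: [3.141, 0.006, 3.122]
contact_force: [0.9, -0.2, 0.5]
opening: 0.985
clock: 21.9
eef_pos: [450.1, 10.3, 82.9]
tcp_rot: [-3.142, -0.001, 3.122]
contact_force: [0.1, -0.6, -0.2]
opening: 0.995
```

View pics/w23.png

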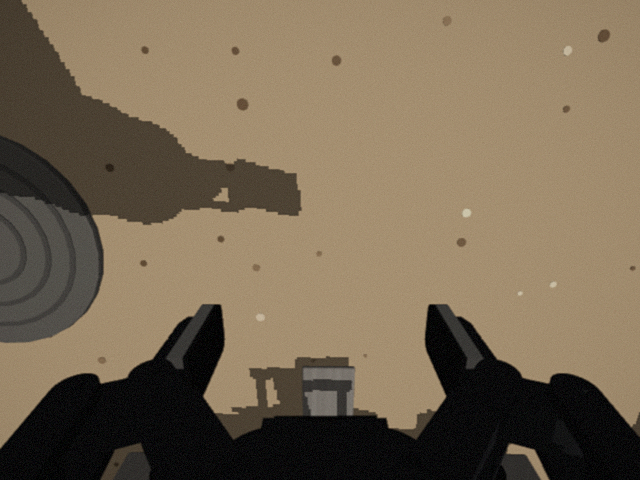

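View pics/t23.png

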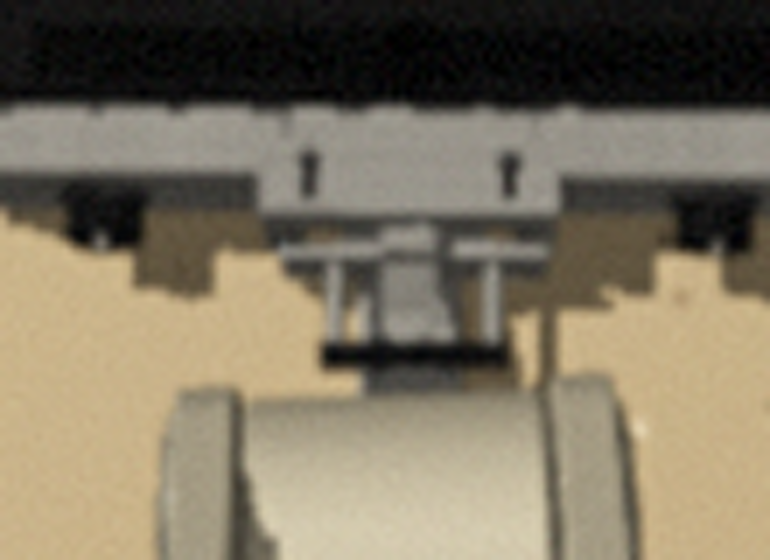

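```bash
python3 -m creep '[{"dp":[10,0,-20],"angular":[0,-0.12,0],"fingers":85},{"dp":[20,0,-40],"angular":[0,-0.24,0],"fingers":85},{"dp":[30,0,-60],"angular":[0,-0.36,0],"fingers":85},{"dp":[30,0,-60],"angular":[0,-0.48,0],"fingers":85},{"dp":[30,0,-60],"angular":[0,-0.5,0],"fingers":85}]'; python3 -m creep '[{"dp":[0,0,0],"angular":[0,0,0],"fingers":85},{"dp":[0,0,0],"angular":[0,0,0],"fingers":85}]';python3 - <<'E'
from h import *
s=r.sense();print(s['eef_pos'],s['tcp_rot'])
a=optics.grab_frame("wrist");cv2.imwrite("pics/w24.png",a)
E
```

```text
clock: 22.42
eef_pos: [415.3, 11.1, 142.3]
tcp_rot: [3.141, 0.503, 3.122]
contact_force: [-0.6, -1.0, -1.0]
opening: 0.997
clock: 22.58
eef_pos: [420.0, 11.0, 144.0]
tcp_rot: [-3.141, 0.499, 3.122]
contact_force: [-0.1, -0.8, -0.3]
opening: 0.993
[420.02472563  11.02141883 143.97625074] [-3.1414712   0.499083    3.12211529]
```

View pics/w24.png

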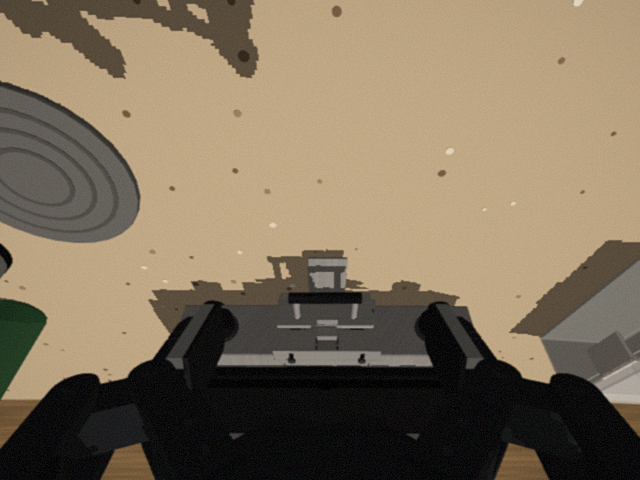

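Run:
```python
from h import *
a=cv2.imread("pics/w24.png")[245:385,240:410]; cv2.imwrite("pics/w24c.png",cv2.resize(cv2.convertScaleAbs(a,alpha=1.8,beta=15),None,fx=4.2,fy=4.2,interpolation=cv2.INTER_CUBIC))
```

```text
(no output)
```

View pics/w24c.png

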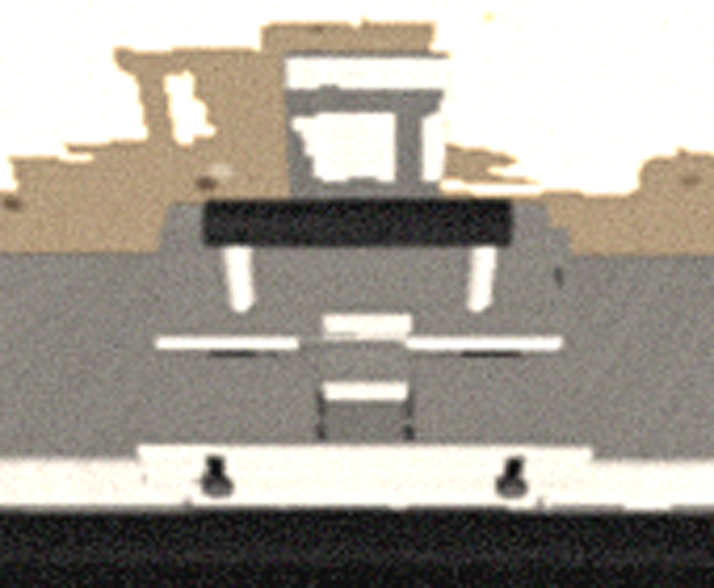

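The view (bracket edge crop row 452, plate row 343) shows the tray straight and against the bumpers. In the side view the catch still sits about 4 mm higher than at the start, so it has not clicked. Going back to push again, keeping vertical and lateral forces small.

Run:
```python
from h import *
togo([464,10,80],np.pi-.02)
```

```text
at [420.9  11.  144.3] [3.142 0.5   3.122] dp [-7.  -0.2 77.1] ang [1.000e-04 4.996e-01 2.000e-04] t 22.63 F [ 0.2 -0.3  0.4]
```

```bash
python3 -m creep '[{"dp":[-2,0,15],"angular":[0,0.12,0],"fingers":60},{"dp":[-4,0,35],"angular":[0,0.24,0],"fingers":40},{"dp":[-6,0,55],"angular":[0,0.36,0],"fingers":40},{"dp":[-7,0,77],"angular":[0,0.48,0],"fingers":40},{"dp":[-7,0,77],"angular":[0,0.5,0],"fingers":40}]'; python3 -m creep '[{"dp":[0,0,0],"angular":[0,0,0],"fingers":40},{"dp":[0,0,0],"angular":[0,0,0],"fingers":40}]';python3 - <<'E'
from h import *
togo([540,9,-7],np.pi-.022)
E
```

```text
clock: 23.05
eef_pos: [468.0, 10.1, 75.1]
tcp_rot: [3.141, -0.011, 3.122]
contact_force: [-0.7, -0.2, 0.7]
opening: 0.469
clock: 23.22
eef_pos: [463.5, 10.1, 78.7]
tcp_rot: [3.141, -0.002, 3.122]
contact_force: [-0.0, 0.8, 0.7]
opening: 0.47
at [463.5  10.1  78.7] [ 3.141e+00 -2.000e-03  3.122e+00] dp [-76.7   0.4  85.6] ang [ 0.0002 -0.0017  0.002 ] t 23.22 F [-0.   0.8  0.7]
```

```bash
python3 -m creep '[{"dp":[-10,0,25],"angular":[0,0,0],"fingers":40},{"dp":[-25,0,50],"angular":[0,0,0],"fingers":40},{"dp":[-45,0.5,70],"angular":[0,0,0],"fingers":40},{"dp":[-65,0.5,85],"angular":[0,0,0],"fingers":40},{"dp":[-80,0.5,86],"angular":[0,0,0],"fingers":40}]'; python3 -m creep '[{"dp":[-7,0,0],"angular":[0,0,0],"fingers":40},{"dp":[-14,0,0],"angular":[0,0,0],"fingers":40},{"dp":[-18,0,0],"angular":[0,0,0],"fingers":40},{"dp":[-20,0,0],"angular":[0,0,0],"fingers":40}]'
```

```text
clock: 23.63
eef_pos: [542.5, 9.1, -7.2]
tcp_rot: [3.141, -0.0, 3.122]
contact_force: [-1.0, -0.2, 0.0]
opening: 0.467
clock: 23.97
eef_pos: [563.4, 8.6, -5.0]
tcp_rot: [3.141, 0.002, 3.122]
contact_force: [0.4, 0.5, 0.2]
opening: 0.468
```

```bash
python3 -m creep '[{"dp":[-1,0,0],"angular":[0,0,0],"fingers":40},{"dp":[-2,0,0],"angular":[0,0,0],"fingers":40},{"dp":[-3,0,0],"angular":[0,0,0],"fingers":40}]'; python3 -m creep '[{"dp":[-1,0,0],"angular":[0,0,0],"fingers":40},{"dp":[-2,0,0],"angular":[0,0,0],"fingers":40},{"dp":[-3,0,0],"angular":[0,0,0],"fingers":40}]'
```

```text
clock: 24.22
eef_pos: [565.6, 8.5, -5.9]
tcp_rot: [-3.142, -0.0, 3.122]
contact_force: [-1.2, 0.2, 0.3]
opening: 0.467
clock: 24.47
eef_pos: [568.9, 8.5, -6.2]
tcp_rot: [-3.142, -0.0, 3.122]
contact_force: [0.3, 0.2, -1.3]
opening: 0.468
```

```bash
python3 -m creep '[{"dp":[-0.5,0,0],"angular":[0,0,0],"fingers":40},{"dp":[-1,0,0],"angular":[0,0,0],"fingers":40}]'; python3 -m creep '[{"dp":[-0.5,0,0],"angular":[0,0,0],"fingers":40},{"dp":[-1,0,0],"angular":[0,0,0],"fingers":40}]'
```

```text
clock: 24.63
eef_pos: [570.0, 8.5, -6.3]
tcp_rot: [-3.142, -0.0, 3.122]
contact_force: [0.1, -0.3, -0.4]
opening: 0.472
clock: 24.8
eef_pos: [570.4, 8.5, -6.4]
tcp_rot: [-3.142, -0.001, 3.122]
contact_force: [-2.1, -0.2, 0.5]
opening: 0.473
```

```bash
python3 -m creep '[{"dp":[-0.5,0,0],"angular":[0,0,0],"fingers":40},{"dp":[-1,0,0],"angular":[0,0,0],"fingers":40}]'; python3 -m creep '[{"dp":[-0.5,0,-0.1],"angular":[0,0,0],"fingers":40},{"dp":[-1,0,-0.2],"angular":[0,0,0],"fingers":40}]'
```

```text
clock: 24.97
eef_pos: [570.5, 8.5, -6.5]
tcp_rot: [-3.142, -0.003, 3.122]
contact_force: [-7.3, 0.3, 5.1]
opening: 0.468
clock: 25.13
eef_pos: [570.4, 8.5, -6.4]
tcp_rot: [-3.142, -0.005, 3.122]
contact_force: [-9.1, 0.4, 5.0]
opening: 0.47
```

```bash
python3 -m creep '[{"dp":[-0.4,0,-0.1],"angular":[0,0,0],"fingers":40},{"dp":[-0.8,0,-0.2],"angular":[0,0,0],"fingers":40}]'; python3 -m creep '[{"dp":[-0.4,0,-0.1],"angular":[0,0,0],"fingers":40},{"dp":[-0.4,0,-0.2],"angular":[0,0,0],"fingers":40}]'
```

```text
clock: 25.3
eef_pos: [570.4, 8.5, -6.4]
tcp_rot: [-3.142, -0.006, 3.122]
contact_force: [-11.2, 0.7, 5.4]
opening: 0.473
clock: 25.47
eef_pos: [570.4, 8.5, -6.4]
tcp_rot: [-3.142, -0.007, 3.122]
contact_force: [-10.4, 1.3, 3.5]
opening: 0.47
```

```bash
python3 -m creep '[{"dp":[-0.4,0,-0.3],"angular":[0,0,0],"fingers":40},{"dp":[-0.6,0,-0.5],"angular":[0,0,0],"fingers":40}]'; python3 -m creep '[{"dp":[0,0,0],"angular":[0,0,0],"fingers":40}]'
```

```text
clock: 25.63
eef_pos: [570.4, 8.6, -6.3]
tcp_rot: [3.142, -0.008, 3.122]
contact_force: [-10.7, 2.1, 0.5]
opening: 0.466
clock: 25.72
eef_pos: [570.4, 8.6, -6.3]
tcp_rot: [-3.142, -0.008, 3.122]
contact_force: [-11.0, 0.9, 2.2]
opening: 0.467
```

```bash
python3 -m creep '[{"dp":[-0.5,0,-0.1],"angular":[0,0,0],"fingers":40},{"dp":[-0.8,0,-0.2],"angular":[0,0,0],"fingers":40}]'; python3 -m creep '[{"dp":[0,0,0],"angular":[0,0,0],"fingers":40}]'
```

```text
clock: 25.88
eef_pos: [570.4, 8.6, -6.3]
tcp_rot: [3.142, -0.009, 3.122]
contact_force: [-13.7, 2.2, 2.1]
opening: 0.466
clock: 25.97
eef_pos: [570.4, 8.6, -6.3]
tcp_rot: [3.142, -0.009, 3.122]
contact_force: [-13.0, 1.9, 3.1]
opening: 0.47
```

```bash
python3 -m creep '[{"dp":[0,0,-0.5],"angular":[0,0,0],"fingers":40},{"dp":[0,0,-1.0],"angular":[0,0,0],"fingers":40}]'; python3 -m creep '[{"dp":[-0.3,0,0],"angular":[0,0,0],"fingers":40},{"dp":[-0.6,0,0],"angular":[0,0,0],"fingers":40}]'
```

```text
clock: 26.13
eef_pos: [570.8, 8.8, -5.6]
tcp_rot: [3.141, -0.009, 3.122]
contact_force: [-9.5, 2.8, -3.7]
opening: 0.475
clock: 26.3
eef_pos: [570.9, 8.8, -5.7]
tcp_rot: [3.141, -0.01, 3.122]
contact_force: [-12.1, 3.3, -0.8]
opening: 0.468
```

```bash
python3 -m creep '[{"dp":[-0.3,0,-0.2],"angular":[0,0,0],"fingers":40},{"dp":[-0.6,0,-0.4],"angular":[0,0,0],"fingers":40}]'; python3 -m creep '[{"dp":[-0.2,0.3,-0.2],"angular":[0,0,0],"fingers":40},{"dp":[-0.4,0.6,-0.4],"angular":[0,0,0],"fingers":40}]'
```

```text
clock: 26.47
eef_pos: [571.0, 8.8, -5.5]
tcp_rot: [3.141, -0.011, 3.121]
contact_force: [-12.9, 3.4, -3.2]
opening: 0.467
clock: 26.63
eef_pos: [571.4, 9.2, -5.1]
tcp_rot: [3.142, -0.011, 3.122]
contact_force: [-12.0, 0.9, -2.3]
opening: 0.466
```

```bash
python3 -m creep '[{"dp":[-0.3,0,-0.2],"angular":[0,0,0],"fingers":40},{"dp":[-0.5,0.2,-0.3],"angular":[0,0,0],"fingers":40}]'
```

```text
clock: 26.8
eef_pos: [571.5, 9.3, -5.0]
tcp_rot: [-3.142, -0.011, 3.121]
contact_force: [-12.9, 0.8, -3.8]
opening: 0.467
```

```bash
python3 -m creep '[{"dp":[-0.3,0.2,-0.2],"angular":[0,0,0],"fingers":40},{"dp":[-0.5,0.3,-0.4],"angular":[0,0,0],"fingers":40}]'
```

```text
clock: 26.97
eef_pos: [571.6, 9.4, -4.8]
tcp_rot: [-3.141, -0.012, 3.121]
contact_force: [-13.7, 0.3, -4.6]
opening: 0.467
```

```bash
python3 -m creep '[{"dp":[-0.3,0.2,-0.2],"angular":[0,0,0],"fingers":40},{"dp":[-0.4,0.3,-0.4],"angular":[0,0,0],"fingers":40}]'
python3 - <<'E'
from h import *
b=optics.grab_frame("side");cv2.imwrite("pics/s25.png",cv2.resize(b[200:280,330:440],None,fx=7,fy=7,interpolation=cv2.INTER_CUBIC))
E
```

```text
clock: 27.13
eef_pos: [571.7, 9.5, -4.5]
tcp_rot: [-3.141, -0.013, 3.121]
contact_force: [-14.5, -1.8, -5.0]
opening: 0.468
```

View pics/s25.png

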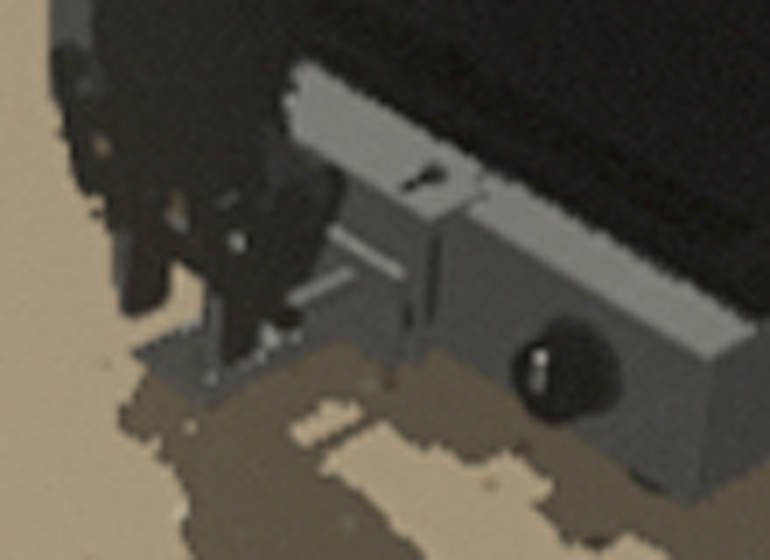

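```bash
python3 -m creep '[{"dp":[-0.3,0,0.2],"angular":[0,0,0],"fingers":40},{"dp":[-0.5,-0.2,0.3],"angular":[0,0,0],"fingers":40}]'
```

```text
clock: 27.35
eef_pos: [572.1, 9.4, -4.7]
tcp_rot: [-3.141, -0.013, 3.121]
contact_force: [-16.4, 0.6, -0.1]
opening: 0.464
```

```bash
python3 -m creep '[{"dp":[-0.3,-0.1,0],"angular":[0,0,0],"fingers":40},{"dp":[-0.5,-0.2,-0.2],"angular":[0,0,0],"fingers":40}]'
```

```text
clock: 27.52
eef_pos: [572.2, 9.4, -4.6]
tcp_rot: [-3.141, -0.014, 3.121]
contact_force: [-15.7, 0.9, -2.9]
opening: 0.468
```

```bash
python3 -m creep '[{"dp":[3,0,0],"angular":[0,0,0],"fingers":40},{"dp":[15,0,0],"angular":[0,0,0],"fingers":40},{"dp":[40,0,0],"angular":[0,0,0],"fingers":40},{"dp":[75,0,0],"angular":[0,0,0],"fingers":40},{"dp":[85,0,0],"angular":[0,0,0],"fingers":40}]';python3 - <<'E'
from h import *
b=optics.grab_frame("side");x=b[200:280,330:440]
y=cv2.imread("pics/side0.png")[200:280,330:440]
z=np.vstack([y[15:55,15:85],x[15:55,15:85]])
cv2.imwrite("pics/s26.png",cv2.resize(cv2.convertScaleAbs(z,alpha=1.8),None,fx=7.4,fy=7.4,interpolation=cv2.INTER_CUBIC))
cv2.imwrite("pics/s26raw.png",b)
E
```

```text
clock: 27.93
eef_pos: [489.2, 11.0, -2.9]
tcp_rot: [-3.141, -0.005, 3.122]
contact_force: [-1.4, -0.2, -0.4]
opening: 0.467
```

View pics/s26.png

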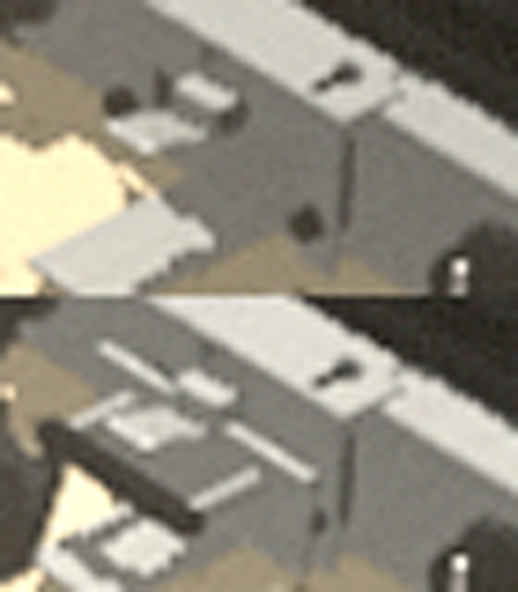

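```bash
python3 - <<'E'
from h import *
c=cam("side")
f=lambda b:cv2.resize(cv2.cvtColor(b[200:280,330:440],cv2.COLOR_BGR2GRAY),None,fx=7,fy=7,interpolation=cv2.INTER_CUBIC)
ref=f(cv2.imread("pics/side0.png")); now=f(cv2.imread("pics/s26raw.png"));
old=cv2.cvtColor(cv2.imread("pics/s22.png"),cv2.COLOR_BGR2GRAY)
t=ref[172:212,268:330]
for n,i in(("lifted?",old),("now",now)):
    m=cv2.matchTemplate(i[150:235,245:355],t,cv2.TM_CCOEFF_NORMED);_,v,_,l=cv2.minMaxLoc(m);print(n,round(v,3),"shift px",((l[0]+245-268)/7,(l[1]+150-172)/7))
# plate top edge from s26 bottom: crop (100,345)-(315,475) scale 7.4, offset col 345,row 215 (second half starts 40px)
q=lambda u,v:(345+(u+.5)/7.4-.5,215-40+(v+.5)/7.4-.5)
a=onz(c,[q(102,345),q(313,477)],58);print(a.round(1))
E
python3 -m creep '[{"dp":[15,0,-30],"angular":[0,0,0],"fingers":40},{"dp":[30,0,-65],"angular":[0,0,0],"fingers":40},{"dp":[45,0,-100],"angular":[0,0,0],"fingers":40},{"dp":[60,0,-120],"angular":[0,0,0],"fingers":40},{"dp":[60,0,-120],"angular":[0,0,0],"fingers":40}]'
python3 - <<'E'
from h import *
b=optics.grab_frame("side");cv2.imwrite("pics/s27.png",cv2.resize(b[180:300,280:440],None,fx=5,fy=5,interpolation=cv2.INTER_CUBIC))
cv2.imwrite("pics/t27.png",optics.grab_frame("top"))
E
```

```text
lifted? 0.957 shift px (0.2857142857142857, -1.1428571428571428)
now 0.98 shift px (0.0, 0.0)
[[630.8  66.4  58. ]
 [628.2 -43.8  58. ]]
clock: 28.4
eef_pos: [435.7, 12.2, 121.8]
tcp_rot: [3.141, 0.006, 3.122]
contact_force: [1.2, 0.7, 0.1]
opening: 0.466
```

View pics/s27.png

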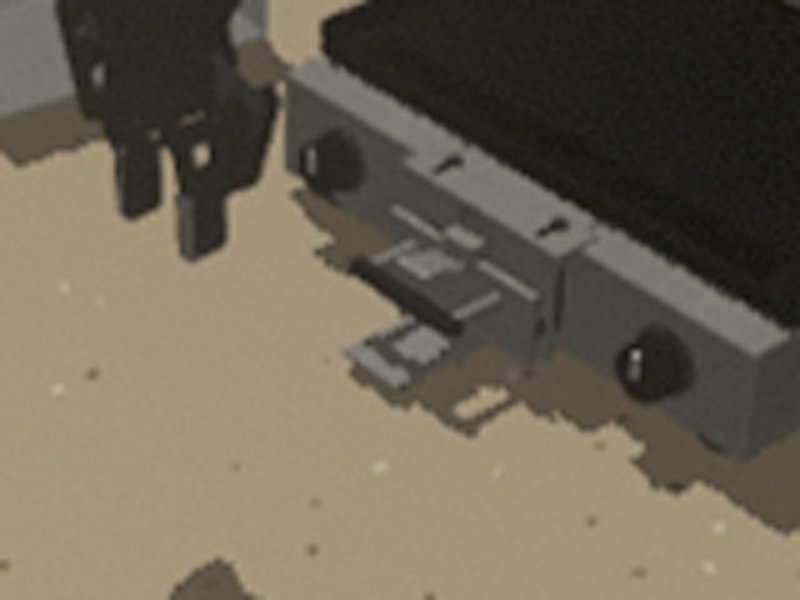

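View pics/t27.png

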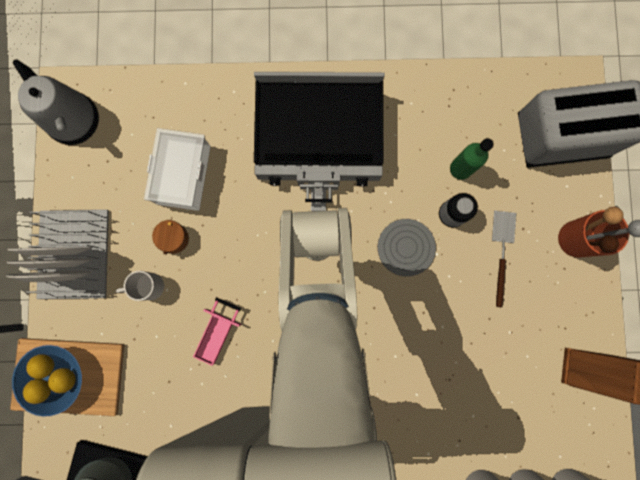

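The catch is exactly back at its starting height (0.0 px shift, against -1.1 px when it was lifted). The tray lies level in the slot, the other things on the counter have not moved, and the gripper is clear. Handing in.

```bash
python3 -m creep '[{"dp":[0,0,0],"angular":[0,0,0],"fingers":40},{"dp":[0,0,0],"angular":[0,0,0],"fingers":40},{"dp":[0,0,0],"angular":[0,0,0],"fingers":40}]'; python3 -c "
from h import *
print(r.sign_off())"
```

```text
clock: 28.75
eef_pos: [434.6, 12.2, 116.8]
tcp_rot: [-3.142, -0.002, 3.122]
contact_force: [-0.2, -0.2, 0.4]
opening: 0.47
the job is handed in; nothing more can be done
None
```

I put the grey tray back in the slot and pushed it in by its handle until the catch dropped in front of it. I handed the job in at about 28.8 s. No verdict was reported.

**How it went:** I gripped the tray across its walls, set it on the slide with its inner end in the mouth, and let go. Then I pushed the handle with the two fingertips.
- **Grasp:** The first grasp closed on air above the rim. The fingertips end 30 to 40 mm short of the stated TCP, so I went lower and it held.
- **Push:** The first push stalled at about 14.7 N with the catch still lifted. I backed off, checked, and pushed again with less vertical friction. The highest reading of the whole push was 16.4 N, below the 20 N limit.

**Last checks:**
- **Catch:** In the side camera it is back where it started (0.0 px shift, against about 1.1 px higher while it was lifted). I saw no clear force drop at the click, so this picture is the evidence that it snapped down.
- **Tray:** It looks level. The side view puts its front plate at about 20 mm before the mouth, in the range given for a clicked-in tray, and parallel to the bracket. One coarser top-view reading had suggested the plate was turned about 0.03 rad from the bracket. The side and wrist pictures did not confirm it.
- **Surroundings:** The other things on the counter look unmoved, and the gripper was clear with about 0 N of force.

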